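# Unclamp the painted plaque and clear the painting table

## Robot

A 6-joint arm with a two-finger parallel gripper is mounted at the origin on the work surface. World frame = base frame: x ahead of the robot, y to its left, z up, the work surface at z = 0. Lengths are in mm, angles in rad, forces in N, time in s.
With the tool pointing down it reaches from about 375 to 925 mm from the base axis. Payload 5.7 kg.
Tool frame: the origin (TCP) lies at the very end of the fingers, on their centre line; the grasp point (between the pads) lies bot.grasp_offset behind it (bot.grasp_offset is the distance from the TCP to the grasp point, in mm); z points along the fingers, y is the line along which they close (so a half turn about z gives the same grasp; the last joint's range is limited). The gripper opens to 88 mm and grips with 3 to 60 N. Pads are 20 mm wide; open, the fingers measure 115 mm over their backs; the gripper's body (75 mm by 178 mm) begins 61 mm behind the grasp point.
Start: joints at [-1.372, 0.359, 1.51, -0, 1.272, -0.115], TCP at [185.19, -570.672, 222.623] pointing down, gripper open.
Joint ranges: [-2.97, 2.97], [-1.01, 2.36], [0.21, 2.38], [-0.96, 4.11], [0.2, 2.71], [-2.98, 2.98]. Speed limits (rad/s): [2.39, 2.39, 3.14, 3.14, 3.14, 3.14].

## Interface

Orientations are given as a unit quaternion [w, x, y, z].
In Python, from station import get_obs, read_camera, camera_params, job, bot gives the robot as it stands.
- The arm moves only by the tool apply_moves, never from a script. Its argument "moves" is a list of rows, each a list of 2 entries, a list of its own where there are three numbers: the shift along the tool's x, y, z in units of 10 cm (1.0 is 10 cm), then the turn, a rotation vector about the tool's x, y, z in units of 180 degrees (1.0 is 180 degrees). A call has exactly 5 rows; each row shifts and turns the commanded pose from where the row before left it, along the tool's axes as they then stand; what a row does not reach is not made up. A row lasts 1/10 s, in which the tool goes at most 50 mm and 8.59 degrees, less where a joint would pass 70% of its speed; a pose out of reach is approached as far as the arm can. A call with a number of a shift or a turn outside -1 to 1 is refused whole. A call with a gripper value outside its range is refused whole. "jaw" is the closure, from -1 (fully open) to 1 (shut), set as the call begins (left out, the last holds). The fingers move at their own pace and stop on an object; "grip_force" is the grip in N (left out, the last holds). Time passes only in rows, so rows that do not move let the fingers close, or fill a call up. It gives the time, the measured TCP pose, the force, the opening and the grip force at its end, in the units of the state.
- get_obs(): the state, without advancing time (a new reading comes with each control period).
- read_camera(name): name is "scene" or "top" or "wrist"; returns the picture (480x640x3 uint8, blue, green, red); there is no depth.
- camera_params(name): a dict with "vfov" (degrees; the focal length in pixels is half the picture's height over the tangent of half this angle, whatever the lens; pixels are square), "cx", "cy" (the principal point, pixels), "T" (4x4, takes a point from camera to world coordinates); the wrist camera has in their place "T_tool_cam" (4x4, takes a point from camera to tool coordinates, whose origin is the TCP and whose axes are the flange's). Camera axes: x right, y up, looking along -z (the intrinsics and any distortion apply to the point x, -y, -z); pixel columns grow to the right and rows downward; lengths in mm; the calibration is good to about 2 mm. A picture is of the moment at which its call begins: read the wrist's pose just before it. camera_params takes no time and is no camera call.
- job.sign_off(): hands the job in; it is judged then, once.
The state is a dict: "clock": time; "joint_positions": joint angles; "qvel": joint speeds; "joint_torque": joint torques, N m; "ee_pos": TCP position; "eef_rot": TCP orientation; "contact_force": force on the tool from outside, world axes, zero at the start; "moment": the same for the moment, N m; "gripper_width": finger opening in mm; "grasp_force": force on a finger pad.
Only numpy, scipy, OpenCV 4.12 (cv2) and the standard library are available. Lean on these libraries where they do the work, as an engineer would, in place of code of your own. Each camera call takes 0.05 s, during which the arm holds its last target. There are 200 camera calls.

## Task

The painted plaque in the clamping fixture is finished: draw the safety catch fully back, then throw the toggle clamp's handle right over to release it, and leave both open. Lift the plaque out and lay it flat, painted face up and lengthwise, on the middle of the slatted drying rack. Clear up as well: stand every paint jar upright on the floor of the square wooden tray and lay every brush lengthwise in the oblong steel tray, without disturbing the bowl, can and bottle.

Things in the scene. Friction and masses are not known exactly. Their poses are not given: they have to be found in the camera images.
- fixture: Plywood clamping fixture fixed to the table: base plate 150 mm (x) by 220 mm (y, from -130 to +90 mm), 18 mm thick; origin on the table. The plaque lies on it at the -y part, a toggle clamp stands at the +y part, the safety catch is on the -x side of the clamp. Low guides (8 mm high) 2 mm clear of the plaque stand at its -y end and beside both its long edges near the ends; the middle 70 mm of each long edge is free
- plaque: Painted wooden plaque 52 mm (x) by 120 mm (y) by 18 mm (z), painted face up (+z); origin at the centre of its underside; about 90 g. At the start it lies on the fixture (18 mm above the table), held down near its +y end by the clamp's hold-down arm
- handle (a joint): Handle of the toggle clamp, rad: 0 = upright, clamp locked; grows as the handle falls over towards the fixture's +y, away from the plaque, to 1.45 = fully released, when the hold-down arm stands upright clear of the plaque. It needs about 3 N at the grip; past the dead centre at 0.35 it springs open by itself. The catch blocks it at about 0.1
- handle_grip (a point): Point on the axis of the handle's black grip, 90 mm from the pivot; the grip is 20 mm in diameter, its ends 45 and 115 mm from the pivot, so that upright it spans 97 to 167 mm above the table. The hold-down arm lies on its -y side at 52 mm above the table, and rises to upright (tip 110 mm above the table) as the handle opens
- handle_pivot (a point): Centre of the handle's hinge, whose axis is the fixture's x; 52 mm above the table
- catch (a joint): Safety catch, a sliding bolt behind the handle, m: 0 = bolt in front of the handle's fall, handle blocked; 0.03 = fully drawn back. Slides level towards the fixture's -x (towards the robot side), about 1.5 to 3 N, stays where left
- catch_knob (a point): Upright steel knob of the catch, 14 mm in diameter; the point is on its axis 107 mm above the table, the knob reaches from 90 to 118 mm, on a 10 mm wide bolt that slides on a block whose top is 79 mm above the table. It moves with the catch; 50 mm to the -x side of the handle's plane when the catch is shut
- rack: Slatted wooden drying rack fixed to the table, 136 mm (x) by 190 mm (y, its length), slats run along x, their tops 26 mm above the table; origin at the centre of its underside
- jar_tray: Square dark wooden tray fixed to the table, 150 by 150 mm outside, walls 5 mm thick and 16 mm high, floor 5 mm thick; origin at the centre of its underside
- brush_tray: Oblong bare steel tray fixed to the table, 130 mm (x) by 200 mm (y, its length) outside, walls 5 mm thick and 16 mm high, floor 5 mm thick; origin at the centre of its underside
- jar_a: low round paint jar, 44 mm diameter and 38 mm high, with a 39 mm wide, 12 mm high white lid (50 mm in all), standing upright on the table; origin at the centre of its underside, z up; about 90 g; may be absent (None)
- jar_b: low round paint jar, 44 mm diameter and 38 mm high, with a 39 mm wide, 12 mm high white lid (50 mm in all), standing upright on the table; origin at the centre of its underside, z up; about 90 g; may be absent (None)
- jar_c: low round paint jar, 44 mm diameter and 38 mm high, with a 39 mm wide, 12 mm high white lid (50 mm in all), standing upright on the table; origin at the centre of its underside, z up; about 90 g; may be absent (None)
- brush_a: flat brush lying flat, 140 mm long, 12 mm thick; wooden handle 16 mm wide for 85 mm, then a metal ferrule and bristles 28 mm wide; origin at the underside, half way along; x axis points along it towards the bristles (handle from x = -70 to +15 mm), z up; about 45 g; may be absent (None)
- brush_b: flat brush lying flat, 140 mm long, 12 mm thick; wooden handle 16 mm wide for 85 mm, then a metal ferrule and bristles 28 mm wide; origin at the underside, half way along; x axis points along it towards the bristles (handle from x = -70 to +15 mm), z up; about 45 g; may be absent (None)
- bowl: Bystander: shallow white ceramic bowl, 110 mm wide, 38 mm high, beyond the fixture; origin at the centre of its underside
- paint_can: Bystander: metal paint can, 80 mm wide, 95 mm high; origin at the centre of its underside
- turps: Bystander: amber bottle, 56 mm wide, 190 mm high; origin at the centre of its underside
Not all that is in view belongs to the job. Leave any orange or turquoise look-alike of the brush_a alone. Leave any pink look-alike of the jar_a alone.

How it is judged:
By the outcome, as a careful person would: the job done as asked, in the order asked, and still so for the second after the job is handed in, with the robot touching nothing.
Of jar_a, jar_b, jar_c, brush_a, brush_b only 3 to 5 are there at a start; the rules pass over those that are not, and their reading is None.
At some moment in a run one of jar_a, jar_b, jar_c, brush_a, brush_b may be knocked a few centimetres aside while the robot is not near it.
It also fails if it takes over 210 s, if anything falls off the work surface, if the arm or the gripper's body presses on something with over 40 N, if the wrist force passes 120 N, or if a joint passes its speed limit or range.

## Working session

There is one attempt and no reset: what is moved stays moved. The work goes in short steps, Python scripts to look and compute and a tool call to move; the robot and the scene stay as the last step left them, time stands still between calls to the robot, and variables do not carry over. Pictures are saved under pics/ and viewed, at most 14 in all, crops included, and the job is handed in when it is done.

Besides the shell and the picture viewer there is one more tool, called after "Request:" as name(argument=value, ...), one argument or row to a line, values as JSON. apply_moves: Moves the arm, as the interface text tells. Shifts and turns lie within -1 to 1; 1 stands for 10 cm of shift or 180 degrees of turn. Its arguments: {"type":"object","properties":{"moves":{"type":"array","items":{"type":"array"}},"jaw":{"type":"number"},"grip_force":{"type":"number"}},"required":["moves"]}

```bash
ls; mkdir -p pics
python3 - <<'E'
from station import *
import cv2,numpy as np
o=get_obs();print(o)
print(bot.grasp_offset)
for n in["scene","top","wrist"]:
    cv2.imwrite(f"pics/{n}0.png",read_camera(n));print(n,camera_params(n))
E
```

```text
pics
{'clock': 0.0, 'joint_positions': array([-1.37209702e+00,  3.59481361e-01,  1.51144157e+00, -3.26492911e-06,
        1.27249079e+00, -1.15088001e-01]), 'qvel': array([-0.0003003 ,  0.0010335 , -0.00025454,  0.0008544 , -0.00014864,
       -0.00123704]), 'joint_torque': array([-4.94410924e-03, -5.15385711e+01, -2.70718235e+01,  6.68957178e-02,
        3.45403177e-02, -1.12783937e-04]), 'ee_pos': array([ 185.05805879, -570.01655161,  221.82019512]), 'eef_rot': array([-9.09670018e-04,  9.87716932e-01,  1.56251186e-01, -3.96128155e-05]), 'contact_force': array([ 1.25764582,  1.12443125, -0.04382411]), 'moment': array([ 0.0104465 ,  0.02039728, -0.01513889]), 'grasp_force': 0.0, 'gripper_width': 87.62386870923204}
18.700000000000003
scene {'vfov': 43.97866637242958, 'cx': 313.3071372511371, 'cy': 238.32263448736825, 'T': array([[ 3.44828940e-01, -7.73146752e-01,  5.32294187e-01,
         1.34779959e+03],
       [ 9.38607139e-01,  2.77680356e-01, -2.04719951e-01,
        -3.20845680e+02],
       [ 1.04709258e-02,  5.70208488e-01,  8.21433284e-01,
         1.37714948e+03],
       [ 0.0
[... 243 characters left out ...]
2],
       [-9.99783018e-01, -2.04853360e-02, -3.77738480e-03,
        -2.17473686e+01],
       [-5.06094802e-03,  6.29723937e-02,  9.98002437e-01,
         1.36304839e+03],
       [ 0.00000000e+00,  0.00000000e+00,  0.00000000e+00,
         1.00000000e+00]])}
wrist {'vfov': 68.84736826219319, 'cx': 325.4924747892727, 'cy': 232.8656531571848, 'T_tool_cam': array([[ 5.36228562e-04,  9.67473449e-01,  2.52972008e-01,
         6.83513693e+01],
       [ 9.99999850e-01, -4.91047035e-04, -2.41740234e-04,
        -3.12435909e-01],
       [-1.09656103e-04,  2.52972100e-01, -9.67473568e-01,
        -1.61578565e+02],
       [ 0.00000000e+00,  0.00000000e+00,  0.00000000e+00,
         1.00000000e+00]])}
```

View pics/top0.png

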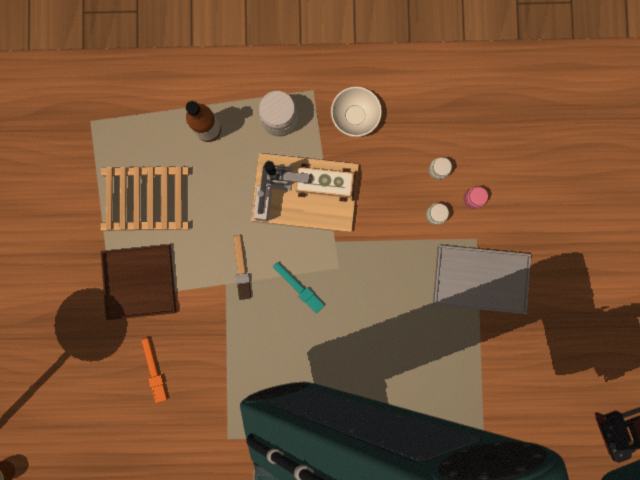

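View pics/scene0.png

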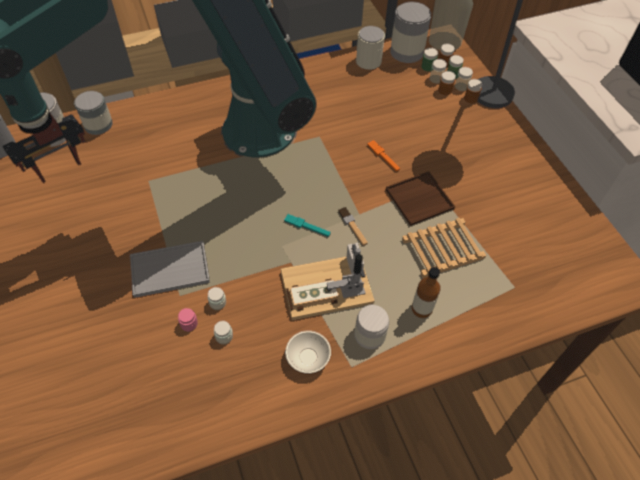

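The top picture shows the fixture around (305,192), with its plaque at (325,181) and clamp at (270,180). The rack is at (145,198), the jar tray at (139,281) and the brush tray at (483,278). White-lidded jars are at (441,168) and (438,213); the pink one at (477,197) is a look-alike. The natural wood brush is at (241,267), with orange (154,370) and turquoise (299,287) look-alikes. Next I'll take an enlarged crop and mask the lids.

```bash
cat > h.py <<'E'
import numpy as np,cv2
from scipy.spatial.transform import Rotation as R
from station import *
def cam(n,o=None):
    p=camera_params(n)
    if n=="wrist":
        o=o or get_obs();q=o['eef_rot'];T=np.eye(4)
        T[:3,:3]=R.from_quat([q[1],q[2],q[3],q[0]]).as_matrix();T[:3,3]=o['ee_pos'];T=T@p['T_tool_cam']
    else:T=p['T']
    return p,T
def ray(n,uv,o=None):
    p,T=cam(n,o);f=240/np.tan(np.radians(p['vfov']/2))
    d=np.array([(uv[0]-p['cx'])/f,-(uv[1]-p['cy'])/f,-1]);return T[:3,3],T[:3,:3]@d
def px(n,uv,z,o=None):
    c,d=ray(n,uv,o);return (c+d*(z-c[2])/d[2])
def proj(n,P,o=None):
    p,T=cam(n,o);f=240/np.tan(np.radians(p['vfov']/2))
    c=T[:3,:3].T@(np.array(P)-T[:3,3]);return np.array([p['cx']-f*c[0]/c[2],p['cy']+f*c[1]/c[2]])
def snap(n,name=None):
    o=get_obs();im=read_camera(n)
    if name:cv2.imwrite(f"pics/{name}.png",im)
    return o,im
def crop(im,x,y,w,h,s,name):
    cv2.imwrite(f"pics/{name}.png",cv2.resize(im[y:y+h,x:x+w],None,fx=s,fy=s,interpolation=cv2.INTER_CUBIC))
def tool(o=None):
    o=o or get_obs();q=o['eef_rot'];return o['ee_pos'],R.from_quat([q[1],q[2],q[3],q[0]])
def togo(P,yaw=None,o=None):
    """tool-axis shift (10cm units) from measured TCP to P, tool down; yaw: world dir angle(deg) of tool y"""
    p,r=tool(o);y=r.as_matrix()[:,1];print('shift',(r.inv().apply(np.array(P)-p)/100).round(3),'tilt',np.degrees(r.as_matrix()[:2,2]).round(2),'yawY',np.degrees(np.arctan2(y[1],y[0])).round(2))
    if yaw is not None:
        d=(yaw-np.degrees(np.arctan2(y[1],y[0]))+90)%180-90
        print('turn z',round(-d/180,4),'or',round((-d+180*np.sign(d))/180,4))
E
python3 - <<'E'
from h import *
im=cv2.imread('pics/top0.png');crop(im,90,70,300,225,2.6,'c1')
hsv=cv2.cvtColor(im,cv2.COLOR_BGR2HSV)
m=((hsv[...,1]<60)&(hsv[...,2]>150)).astype(np.uint8);m[:, :400]=0
n,l,s,c=cv2.connectedComponentsWithStats(m)
for i in range(1,n):
    if s[i,4]>80:print(s[i],c[i],px('top',c[i],50).round(1))
E
```

```text
[431 160  19  16 120] [438.9  168.45] [ 657.9 -288.2   50. ]
[428 204  20  20 193] [436.95854922 214.19689119] [ 560.5 -280.9   50. ]
```

View pics/c1.png

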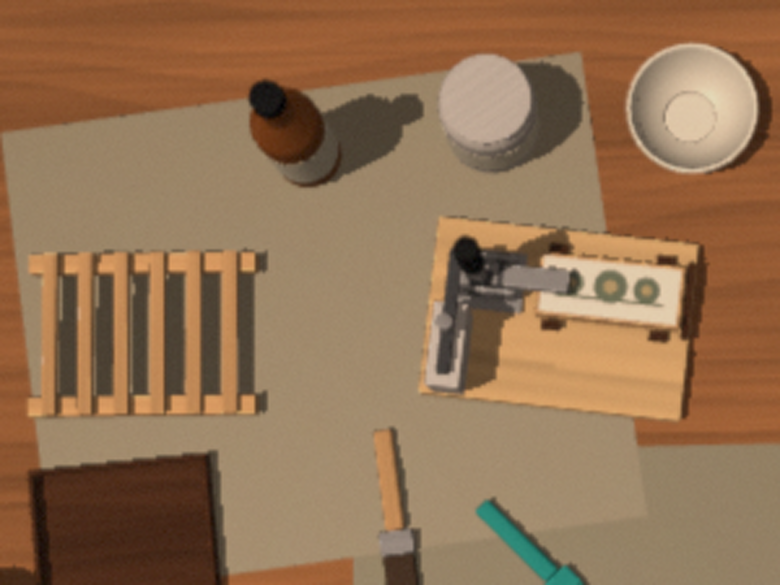

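The crop shows the fixture corners at crop pixels (440,216), (702,243), (683,418) and (420,393). The plaque corners are (543,252), (686,266), (680,327) and (537,315). The handle's top is at (466,250) and the catch knob near (445,320). The wood brush runs from (384,431) down to about (402,590).

Run:
```python
from h import *
def C(p):return (p[0]/2.6+90,p[1]/2.6+70)
def box(n,pts,z):
    P=np.array([px('top',p,z)[:2] for p in pts]);e=np.roll(P,-1,0)-P
    print(n,'ctr',P.mean(0).round(1),'len',np.linalg.norm(e,axis=1).round(1),'ang',np.degrees(np.arctan2(e[:,1],e[:,0])).round(1))
box('fix',[C(p) for p in[(440,216),(702,243),(683,418),(420,393)]],18)
box('plq',[C(p) for p in[(543,252),(686,266),(680,327),(537,315)]],36)
box('rack',[C(p) for p in[(42,253),(237,253),(240,413),(42,413)]],26)
box('jtray',[(102,252),(173,245),(177,311),(107,318)],16)
box('btray',[(439,245),(532,252),(527,313),(434,306)],16)
print('knob top',px('top',C((445,320)),118),'handle top',px('top',C((466,250)),167))
box('brush',[(237,236),(244,298)],12)
print(px('top',(237.5,236),12),px('top',(244,298),12))
for n,p,z in[('bowl',(356,112),38),('can',(277,108),95)]:print(n,px('top',p,z))
im=cv2.imread('pics/scene0.png')
# cross check jar lids in scene
for P in[(657.9,-288.2,50),(560.5,-280.9,50)]:print(proj('scene',P))
```

```text
fix ctr [617.8  -4.4] len [220.7 147.8 219.9 149.8] ang [-97.2 172.4  83.4  -7.2]
plq ctr [637.1 -46.6] len [118.6  50.9 118.2  52.6] ang [-96.8 173.   84.   -6.5]
rack ctr [611.  345.3] len [162.7 133.7 164.2 133.8] ang [ -91.2 -179.3   88.8    0. ]
jtray ctr [431.5 357.7] len [154.4 142.5 151.2 142.6] ang [ -85.5 -176.9   94.5    4.4]
btray ctr [ 421.9 -381.9] len [200.8 131.5 199.6 131.7] ang [-95.5 172.9  84.6  -6.6]
knob top [603.93048161  84.11605615 118.        ] handle top [649.42519567  63.51886187 167.        ]
brush ctr [458.3 140.3] len [135.1 135.1] ang [-174.3    5.7]
[525.53349346 145.93269331  12.        ] [391.14390324 133.59177004  12.        ]
bowl [ 786.35934577 -116.20327491   38.        ]
can [783.15044183  50.68597457  95.        ]
[223.53077199 325.31454314]
[216.21524561 291.96753394]
```

Run:
```python
from h import *
togo((600,60,300),83.1)
print(tool()[1].as_matrix().round(2)); print(px('top',(477,197),50),px('top',(207,135),0),px('top',(193,107),190))
```

```text
shift [ 5.892 -4.715 -0.772] tilt [-0.02  0.08] yawY -72.02
turn z 0.1382 or -0.8618
[[ 0.95  0.31 -0.  ]
 [ 0.31 -0.95  0.  ]
 [ 0.   -0.   -1.  ]]
[ 595.25173402 -366.67019828   50.        ] [751.86161341 212.16519058   0.        ] [762.49581029 205.82267086 190.        ]
```

Request:
apply_moves(
  moves=[
    [[0,0,-0.155],[0,0,0.0276]],
    [[0,0,-0.155],[0,0,0.0276]],
    [[0,0,-0.155],[0,0,0.0276]],
    [[0,0,-0.155],[0,0,0.0276]],
    [[0,0,-0.155],[0,0,0.0278]],
  ],
  jaw=-1,
  grip_force=20,
)

```text
clock: 0.65
ee_pos: [185.1, -570.4, 300.4]
eef_rot: [-0.0, 0.998, -0.062, -0.0]
contact_force: [0.5, 0.4, 0.5]
gripper_width: 87.9
grasp_force: 0.0
```

Request:
apply_moves(
  moves=[
    [[0.168,-0.338,0],[0,0,0]],
    [[0.168,-0.338,0],[0,0,0]],
    [[0.168,-0.338,0],[0,0,0]],
    [[0.168,-0.338,0],[0,0,0]],
    [[0.168,-0.338,0],[0,0,0]],
  ],
)

```text
clock: 1.15
ee_pos: [289.3, -411.5, 299.9]
eef_rot: [-0.0, 0.998, -0.06, -0.0]
contact_force: [0.7, -0.2, -0.3]
gripper_width: 87.7
grasp_force: 0.0
```

Request:
apply_moves(
  moves=[
    [[0.168,-0.338,0],[0,0,0]],
    [[0.168,-0.338,0],[0,0,0]],
    [[0.168,-0.338,0],[0,0,0]],
    [[0.168,-0.338,0],[0,0,0]],
    [[0.168,-0.338,0],[0,0,0]],
  ],
)

```text
clock: 1.65
ee_pos: [393.0, -253.8, 300.0]
eef_rot: [-0.0, 0.998, -0.06, -0.0]
contact_force: [0.8, -0.2, 0.9]
gripper_width: 88.0
grasp_force: 0.0
```

Request:
apply_moves(
  moves=[
    [[0.168,-0.338,0],[0,0,0]],
    [[0.168,-0.338,0],[0,0,0]],
    [[0.168,-0.338,0],[0,0,0]],
    [[0.168,-0.338,0],[0,0,0]],
    [[0.168,-0.338,0],[0,0,0]],
  ],
)

```text
clock: 2.15
ee_pos: [496.7, -96.1, 300.0]
eef_rot: [-0.0, 0.998, -0.06, -0.0]
contact_force: [1.6, -0.7, 0.5]
gripper_width: 87.5
grasp_force: 0.0
```

Request:
apply_moves(
  moves=[
    [[0.168,-0.338,0],[0,0,0]],
    [[0.168,-0.338,0],[0,0,0]],
    [[0.168,-0.338,0],[0,0,0]],
    [[0.168,-0.338,0],[0,0,0]],
    [[0.168,-0.338,0],[0,0,0]],
  ],
)

```text
clock: 2.65
ee_pos: [600.4, 61.6, 299.9]
eef_rot: [0.0, 0.998, -0.06, -0.0]
contact_force: [0.4, -0.2, -0.0]
gripper_width: 87.7
grasp_force: 0.0
```

Run:
```python
from h import *
o,im=snap('wrist','w1');togo((603.3,84,93),83.1,o)
snap('top','top1');print(o['ee_pos'],o['clock'])
print('knob',proj('wrist',(603.3,84,118),o),'handle',proj('wrist',(649.5,63,167),o))
for P in[(-33,0),(0,0)]:pass
```

```text
shift [ 0.003 -0.226  2.068] tilt [-0.03 -0.  ] yawY -96.89
turn z 0.0001 or -0.9999
[600.38414788  61.58201864 299.85147944] 2.65
knob [302.82960486 211.6906603 ] handle [316.7039179  165.78921601]
```

View pics/w1.png

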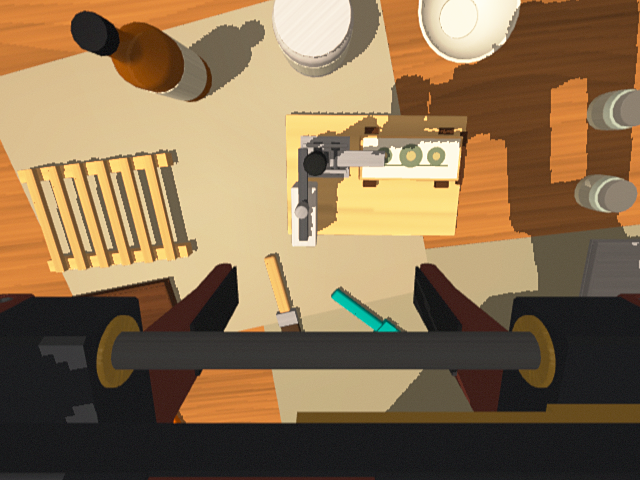

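The knob is at (301,212) against a predicted (303,212), and the handle top at (315,161). Both agree, so I'm descending on the knob.

Request:
apply_moves(
  moves=[
    [[0.001,-0.056,0.3],[0,0,0]],
    [[0.001,-0.056,0.3],[0,0,0]],
    [[0.001,-0.056,0.3],[0,0,0]],
    [[0,-0.056,0.3],[0,0,0]],
    [[0,0,0.3],[0,0,0]],
  ],
)

```text
clock: 3.25
ee_pos: [602.3, 82.2, 149.0]
eef_rot: [0.0, 0.998, -0.06, -0.0]
contact_force: [-0.1, -0.2, 0.4]
gripper_width: 87.7
grasp_force: 0.0
```

Request:
apply_moves(
  moves=[
    [[0,0,0.2],[0,0,0]],
    [[0,0,0.15],[0,0,0]],
    [[0,0,0.1],[0,0,0]],
    [[0,0,0.1],[0,0,0]],
    [[0,0,0],[0,0,0]],
  ],
)

```text
clock: 3.75
ee_pos: [602.0, 82.0, 94.2]
eef_rot: [0.0, 0.998, -0.06, -0.001]
contact_force: [-0.2, -0.0, -0.2]
gripper_width: 87.7
grasp_force: 0.0
```

Request:
apply_moves(
  moves=[
    [[0,0,0],[0,0,0]],
    [[0,0,0],[0,0,0]],
    [[0,0,0],[0,0,0]],
    [[0,0,0],[0,0,0]],
    [[0,0,0],[0,0,0]],
  ],
  jaw=1,
  grip_force=15,
)

```text
clock: 4.25
ee_pos: [603.1, 82.3, 95.5]
eef_rot: [-0.0, 0.998, -0.06, 0.0]
contact_force: [-0.4, 1.1, -0.1]
gripper_width: 51.0
grasp_force: 0.0
```

Request:
apply_moves(
  moves=[
    [[0,0,0],[0,0,0]],
    [[0,0,0],[0,0,0]],
    [[0,0,0],[0,0,0]],
    [[0,0,0],[0,0,0]],
    [[0,0,0],[0,0,0]],
  ],
)

```text
clock: 4.75
ee_pos: [603.3, 85.6, 95.2]
eef_rot: [-0.003, 0.998, -0.061, 0.0]
contact_force: [1.2, 10.9, -2.3]
gripper_width: 13.5
grasp_force: 15.0
```

Request:
apply_moves(
  moves=[
    [[-0.04,-0.02,0],[0,0,0]],
    [[-0.06,-0.02,0],[0,0,0]],
    [[-0.06,0,0],[0,0,0]],
    [[-0.06,0,0],[0,0,0]],
    [[-0.06,0,0],[0,0,0]],
  ],
)

```text
clock: 5.25
ee_pos: [575.1, 89.7, 95.2]
eef_rot: [-0.0, 0.998, -0.06, 0.0]
contact_force: [2.0, 0.9, -1.5]
gripper_width: 13.4
grasp_force: 15.0
```

Request:
apply_moves(
  moves=[
    [[-0.03,0,0],[0,0,0]],
    [[-0.01,0,0],[0,0,0]],
    [[0,0,0],[0,0,0]],
    [[0,0,0],[0,0,0]],
    [[0,0,0],[0,0,0]],
  ],
)

```text
clock: 5.75
ee_pos: [573.7, 89.9, 95.3]
eef_rot: [-0.0, 0.998, -0.06, 0.002]
contact_force: [6.7, 0.0, -6.2]
gripper_width: 13.6
grasp_force: 15.0
```

Request:
apply_moves(
  moves=[
    [[0,0,0],[0,0,0]],
    [[0,0,0],[0,0,0]],
    [[0,0,0],[0,0,0]],
    [[0,0,0],[0,0,0]],
    [[0,0,0],[0,0,0]],
  ],
  jaw=-0.3,
)

```text
clock: 6.25
ee_pos: [571.4, 90.2, 95.2]
eef_rot: [-0.0, 0.998, -0.06, -0.0]
contact_force: [-0.3, -0.6, 0.5]
gripper_width: 50.3
grasp_force: 0.0
```

Request:
apply_moves(
  moves=[
    [[0,0,-0.15],[0,0,0]],
    [[0,0,-0.25],[0,0,0]],
    [[0,0,-0.3],[0,0,0]],
    [[0,0,-0.3],[0,0,0]],
    [[0,0,-0.2],[0,0,0]],
  ],
)

```text
clock: 6.75
ee_pos: [572.3, 90.1, 217.4]
eef_rot: [-0.0, 0.998, -0.06, 0.001]
contact_force: [0.3, 0.0, -0.5]
gripper_width: 56.7
grasp_force: 0.0
```

Request:
apply_moves(
  moves=[
    [[0,0,0],[0,0,0]],
    [[0,0,0],[0,0,0]],
    [[0,0,0],[0,0,0]],
    [[0,0,0],[0,0,0]],
    [[0,0,0],[0,0,0]],
  ],
  jaw=1,
)

```text
clock: 7.25
ee_pos: [571.0, 90.1, 214.0]
eef_rot: [0.0, 0.998, -0.06, -0.001]
contact_force: [-1.0, -0.7, 0.0]
gripper_width: 20.4
grasp_force: 0.0
```

Run:
```python
from h import *
o,im=snap('wrist','w2');togo((645.7,23.8,135),83.1,o);crop(im,200,60,300,225,2.4,'w2c')
```

```text
shift [0.823 0.568 0.789] tilt [-0.12 -0.  ] yawY -96.9
turn z 0.0 or -1.0
```

View pics/w2c.png

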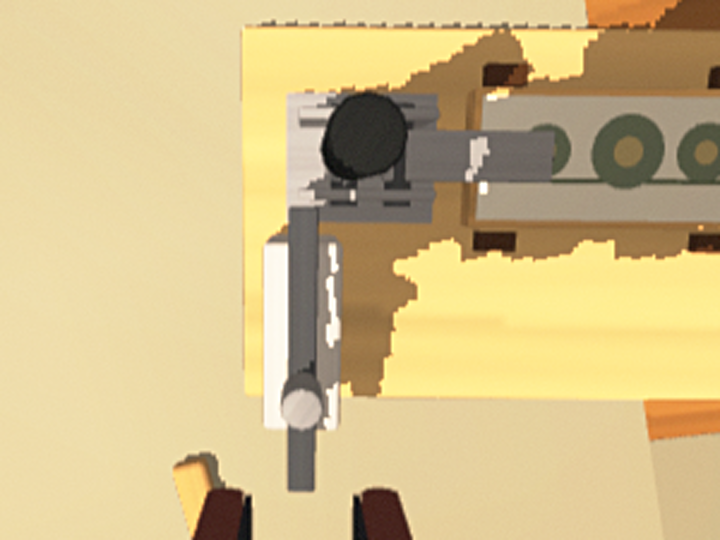

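The catch knob, at crop (300,407), has moved back, and the bolt end at (303,208) is clear of the handle. Now pushing the handle over with closed fingers.

Request:
apply_moves(
  moves=[
    [[0.27,0.19,0],[0,0,0]],
    [[0.28,0.19,0],[0,0,0]],
    [[0.27,0.19,0],[0,0,0]],
    [[0,0,0.3],[0,0,0]],
    [[0,0,0.3],[0,0,0]],
  ],
)

```text
clock: 7.8
ee_pos: [647.9, 22.6, 154.8]
eef_rot: [-0.0, 0.998, -0.061, 0.001]
contact_force: [0.7, -0.4, 1.0]
gripper_width: 0.7
grasp_force: 0.0
```

Request:
apply_moves(
  moves=[
    [[0,0,0.19],[0,0,0]],
    [[0,-0.05,0],[0,0,0]],
    [[0,-0.1,0],[0,0,0]],
    [[0,-0.1,0],[0,0,0]],
    [[0,-0.1,0],[0,0,0]],
  ],
)

```text
clock: 8.3
ee_pos: [651.4, 58.9, 137.7]
eef_rot: [0.0, 0.998, -0.06, 0.001]
contact_force: [-0.0, -3.6, -0.1]
gripper_width: 0.1
grasp_force: 1.5
```

Request:
apply_moves(
  moves=[
    [[0,-0.08,0],[0,0,0]],
    [[0,-0.08,0],[0,0,0]],
    [[0,-0.08,0],[0,0,0]],
    [[0,-0.08,0],[0,0,0]],
    [[0,0,0],[0,0,0]],
  ],
)

```text
clock: 8.8
ee_pos: [654.3, 91.8, 136.3]
eef_rot: [-0.001, 0.998, -0.06, 0.0]
contact_force: [-0.7, 0.2, -0.0]
gripper_width: 0.5
grasp_force: 0.0
```

Run:
```python
from h import *
o,im=snap('wrist','w3');crop(im,160,0,360,270,2,'w3c');print(o['ee_pos'])
```

```text
[654.34400925  91.79285388 136.25530953]
```

View pics/w3c.png

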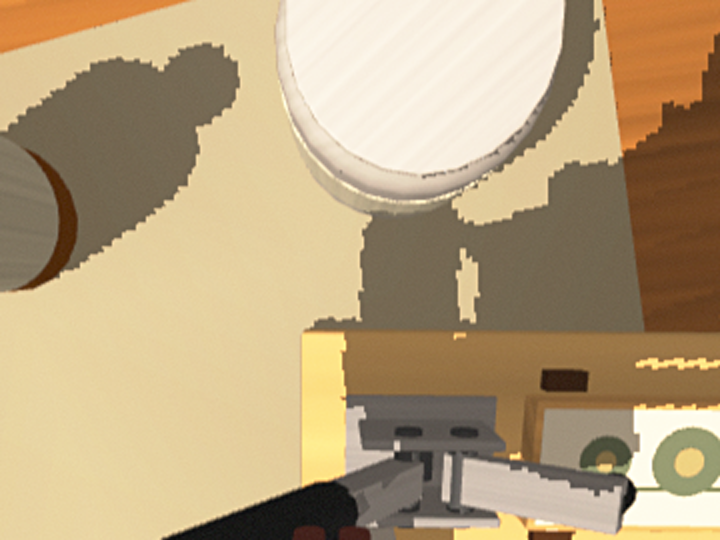

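Request:
apply_moves(
  moves=[
    [[0,0,-0.3],[0,0,0]],
    [[0,0,-0.4],[0,0,0]],
    [[-0.2,0.2,-0.4],[0,0,0]],
    [[-0.2,0.2,-0.2],[0,0,0]],
    [[0,0,0],[0,0,0]],
  ],
)

```text
clock: 9.35
ee_pos: [609.6, 53.5, 270.2]
eef_rot: [0.0, 0.998, -0.061, 0.003]
contact_force: [0.5, 0.3, -0.3]
gripper_width: 0.2
grasp_force: 0.0
```

Run:
```python
from h import *
o,im=snap('wrist','w4');crop(im,140,20,400,300,2,'w4c');print(o['ee_pos'])
o2,_=snap('top','top2')
xh=np.array([.9928,-.1201]);yh=np.array([.1201,.9928]);O=np.array([620.2,15.5])
def fx(x,y,z):
    p=O+x*xh+y*yh;return (p[0],p[1],z)
for t in(.5,1.0,1.45):print(t,'grip end',(proj('wrist',fx(24,50+115*np.sin(t),52+115*np.cos(t)),o)-[140,20])*2,'arm',(proj('wrist',fx(24,50-58*np.cos(t),52+58*np.sin(t)),o)-[140,20])*2)
```

```text
[609.5722328   53.5373764  270.21246992]
0.5 grip end [197.59182567 320.42273588] arm [446.01493355 305.16638334]
1.0 grip end [125.70330437 311.70225832] arm [408.90477164 308.84932387]
1.45 grip end [123.720262   303.30862676] arm [356.54170876 310.56372465]
```

View pics/w4c.png

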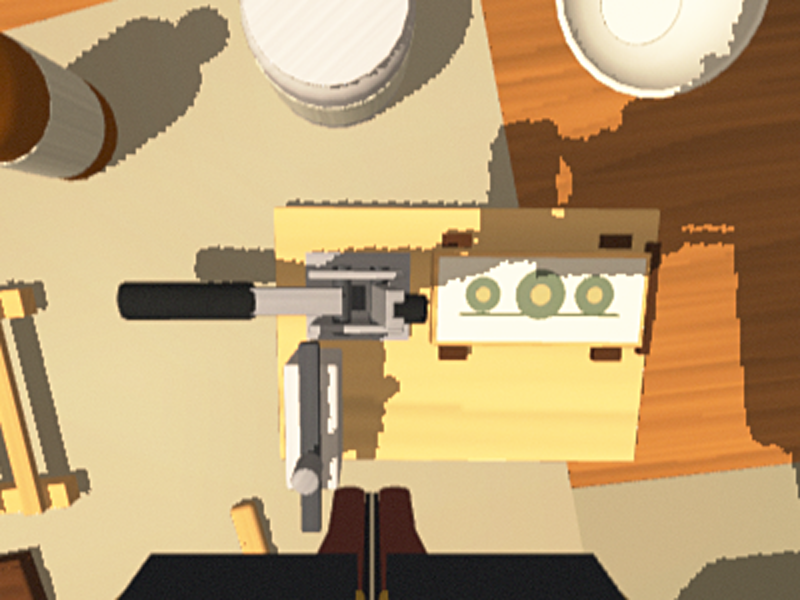

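The handle lies fully over, its end at crop (120,300), which matches the prediction for 1.45 rad. The hold-down arm is upright at (415,308) and the plaque is free, with corners at (432,253), (650,256), (643,345) and (432,345).

Run:
```python
from h import *
o=get_obs();o['ee_pos']=np.array([609.57,53.54,270.21])
C=lambda p:(p[0]/2+140,p[1]/2+20)
P=np.array([px('wrist',C(p),36,o)[:2] for p in[(433,253),(650,257),(643,345),(432,345)]]);e=np.roll(P,-1,0)-P
print(P.mean(0),np.linalg.norm(e,axis=1),np.degrees(np.arctan2(e[:,1],e[:,0])))
print(get_obs()['joint_positions']);togo((P.mean(0)[0],P.mean(0)[1],150),173.1)
```

```text
[635.19704281 -44.14066943] [119.29260953  48.51412985 119.60547506  50.65274272] [-97.95504254 174.12452952  83.07462235  -6.29552871]
[-2.31488650e-02  3.41024180e-01  1.42553704e+00  5.53757688e-04
  1.37358700e+00  1.66903527e+00]
shift [0.37  0.954 1.167] tilt [0.08 0.03] yawY -96.96
turn z 0.4997 or -0.5003
```

Run:
```python
from h import *
im=cv2.imread('pics/top2.png');crop(im,90,150,300,225,2.6,'c2')
```

```text
(no output)
```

View pics/c2.png

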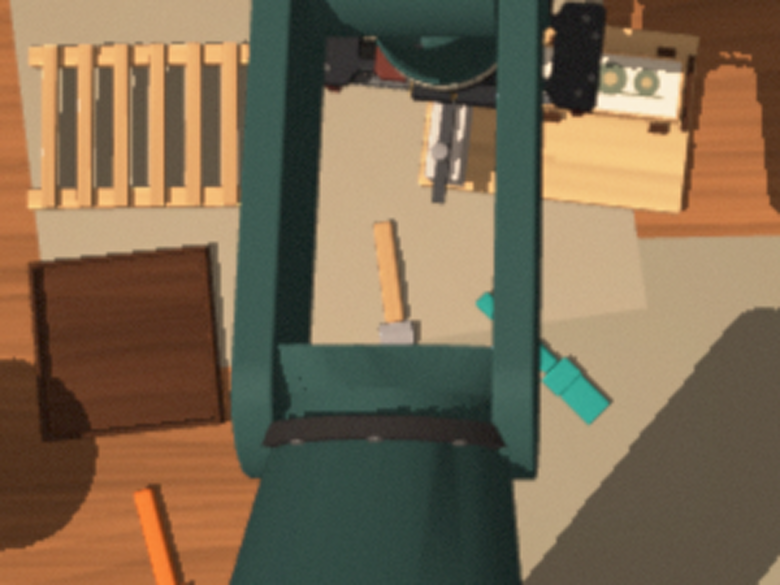

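Request:
apply_moves(
  moves=[
    [[0,0,0],[0,0,-0.0334]],
    [[0,0,0],[0,0,-0.0334]],
    [[0,0,0],[0,0,-0.0334]],
    [[0,0,0],[0,0,-0.0334]],
    [[0,0,0],[0,0,-0.0334]],
  ],
  jaw=-1,
)

```text
clock: 9.95
ee_pos: [609.7, 55.9, 264.0]
eef_rot: [-0.001, 0.979, 0.203, -0.001]
contact_force: [-0.2, 0.1, 0.5]
gripper_width: 36.8
grasp_force: 0.0
```

Request:
apply_moves(
  moves=[
    [[0,0,0],[0,0,-0.0334]],
    [[0,0,0],[0,0,-0.0334]],
    [[0,0,0],[0,0,-0.0334]],
    [[0,0,0],[0,0,-0.0334]],
    [[0,0,0],[0,0,-0.0334]],
  ],
)

```text
clock: 10.45
ee_pos: [609.7, 55.9, 263.9]
eef_rot: [-0.001, 0.893, 0.45, -0.001]
contact_force: [0.6, 1.0, 0.3]
gripper_width: 77.1
grasp_force: 0.0
```

Request:
apply_moves(
  moves=[
    [[0,0,0],[0,0,-0.0334]],
    [[0,0,0],[0,0,-0.0334]],
    [[0,0,0],[0,0,-0.0334]],
    [[0,0,0],[0,0,-0.0334]],
    [[0,0,0],[0,0,-0.0324]],
  ],
)

```text
clock: 10.95
ee_pos: [609.7, 55.9, 263.9]
eef_rot: [-0.001, 0.747, 0.665, -0.001]
contact_force: [0.6, 0.2, -0.2]
gripper_width: 88.2
grasp_force: 0.0
```

Request:
apply_moves(
  moves=[
    [[-0.24,0.095,0],[0,0,0]],
    [[-0.24,0.095,0],[0,0,0]],
    [[-0.24,0.095,0.2],[0,0,0]],
    [[-0.23,0.096,0.3],[0,0,0]],
    [[0,0,0.3],[0,0,0]],
  ],
)

```text
clock: 11.45
ee_pos: [637.5, -46.1, 183.6]
eef_rot: [0.0, 0.749, 0.663, -0.0]
contact_force: [-0.2, 0.0, -0.6]
gripper_width: 87.7
grasp_force: 0.0
```

Run:
```python
from h import *
o,im=snap('wrist','w5');togo((636,-45.5,23),-6.9,o)
hsv=cv2.cvtColor(im,cv2.COLOR_BGR2HSV)
im0=[proj('wrist',np.array([636,-45.5,36])+s*26*np.array([.9928,-.1201,0])+t*60*np.array([.1201,.9928,0]),o) for s in(-1,1) for t in(-1,1)]
print(np.round(im0)); 
for p in im0: cv2.circle(im,tuple(int(v) for v in p),3,(0,0,255),-1)
cv2.imwrite('pics/w5b.png',im)
```

```text
shift [ 0.005 -0.016  1.606] tilt [-0.   -0.04] yawY -7.01
turn z -0.0006 or 0.9994
[[297. 282.]
 [294. 151.]
 [352. 281.]
 [354. 151.]]
```

View pics/w5b.png

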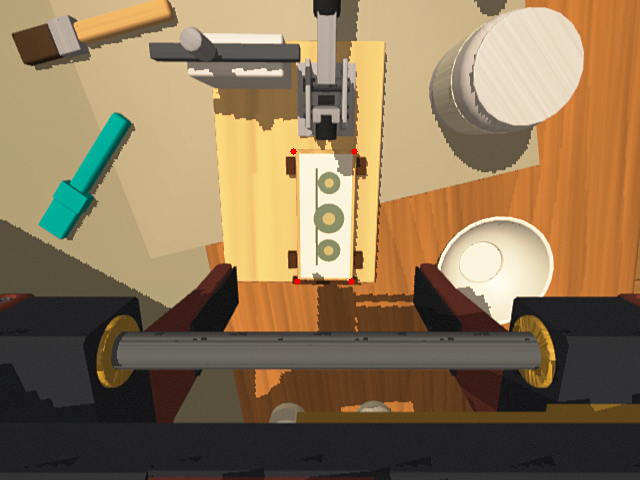

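The projected corners fall on the plaque's corners to within about 2 px, for example (354,151) and (297,282). Descending to grasp.

Request:
apply_moves(
  moves=[
    [[0.005,0,0.4],[0,0,0]],
    [[0,0,0.4],[0,0,0]],
    [[0,0,0.3],[0,0,0]],
    [[0,0,0.25],[0,0,0]],
    [[0,0,0.15],[0,0,0]],
  ],
)

```text
clock: 12.0
ee_pos: [634.6, -41.9, 33.0]
eef_rot: [-0.002, 0.748, 0.663, -0.001]
contact_force: [-0.5, -0.2, 0.2]
gripper_width: 87.8
grasp_force: 0.0
```

Request:
apply_moves(
  moves=[
    [[0,0,0.09],[0,0,0]],
    [[0,0,0],[0,0,0]],
    [[0,0,0],[0,0,0]],
    [[0,0,0],[0,0,0]],
    [[0,0,0],[0,0,0]],
  ],
)

```text
clock: 12.5
ee_pos: [637.1, -43.3, 28.4]
eef_rot: [0.001, 0.748, 0.663, 0.001]
contact_force: [-0.0, 0.5, 0.1]
gripper_width: 87.8
grasp_force: 0.0
```

Request:
apply_moves(
  moves=[
    [[0,0,0],[0,0,0]],
    [[0,0,0],[0,0,0]],
    [[0,0,0],[0,0,0]],
    [[0,0,0],[0,0,0]],
    [[0,0,0],[0,0,0]],
  ],
  jaw=1,
  grip_force=20,
)

```text
clock: 13.0
ee_pos: [636.3, -43.1, 27.2]
eef_rot: [0.0, 0.748, 0.663, 0.0]
contact_force: [0.1, 0.2, 0.0]
gripper_width: 51.8
grasp_force: 20.1
```

Request:
apply_moves(
  moves=[
    [[0,0,0],[0,0,0]],
    [[0,0,0],[0,0,0]],
    [[0,0,0],[0,0,0]],
    [[0,0,0],[0,0,0]],
    [[0,0,0],[0,0,0]],
  ],
)

```text
clock: 13.5
ee_pos: [636.3, -43.1, 27.2]
eef_rot: [-0.0, 0.748, 0.663, 0.0]
contact_force: [0.2, -0.4, 0.4]
gripper_width: 51.7
grasp_force: 20.0
```

Only 9 mm of the fingers is on the plaque. I'll reopen slightly, go 5 mm lower and regrip.

Request:
apply_moves(
  moves=[
    [[0,0,0],[0,0,0]],
    [[0,0,0],[0,0,0]],
    [[0,0,0],[0,0,0]],
    [[0,0,0.03],[0,0,0]],
    [[0,0,0.03],[0,0,0]],
  ],
  jaw=-0.5,
)

```text
clock: 14.0
ee_pos: [636.2, -43.1, 21.0]
eef_rot: [-0.0, 0.748, 0.663, 0.0]
contact_force: [0.1, 1.2, -0.4]
gripper_width: 65.7
grasp_force: 0.0
```

Request:
apply_moves(
  moves=[
    [[0,0,0],[0,0,0]],
    [[0,0,0],[0,0,0]],
    [[0,0,0],[0,0,0]],
    [[0,0,0],[0,0,0]],
    [[0,0,0],[0,0,0]],
  ],
  jaw=1,
  grip_force=25,
)

```text
clock: 14.5
ee_pos: [636.1, -43.1, 21.1]
eef_rot: [-0.0, 0.748, 0.663, -0.0]
contact_force: [-0.4, -0.1, -1.9]
gripper_width: 51.9
grasp_force: 25.0
```

Request:
apply_moves(
  moves=[
    [[0,0,-0.05],[0,0,0]],
    [[0,0,-0.15],[0,0,0]],
    [[0,0,-0.3],[0,0,0]],
    [[0,0,-0.4],[0,0,0]],
    [[0,0,-0.4],[0,0,0]],
  ],
)

```text
clock: 15.0
ee_pos: [635.6, -43.0, 153.4]
eef_rot: [-0.0, 0.748, 0.663, -0.0]
contact_force: [1.0, 0.1, -1.8]
gripper_width: 52.1
grasp_force: 25.0
```

Request:
apply_moves(
  moves=[
    [[0,0,-0.4],[0,0,0]],
    [[0,0,-0.4],[0,0,0]],
    [[0,0,-0.3],[0,0,0]],
    [[0,0,0],[0,0,0]],
    [[0,0,0],[0,0,0]],
  ],
)

```text
clock: 15.5
ee_pos: [636.1, -43.1, 262.3]
eef_rot: [0.001, 0.748, 0.663, 0.001]
contact_force: [-0.9, -0.2, -1.8]
gripper_width: 51.5
grasp_force: 25.0
```

Run:
```python
from h import *
o,im=snap('top','top3');togo((611,345,255),-1,o);crop(im,80,140,200,150,4,'c3')
```

```text
shift [ 3.823 -0.715  0.072] tilt [ 0.1  -0.01] yawY -6.9
turn z -0.0328 or 0.9672
```

View pics/c3.png

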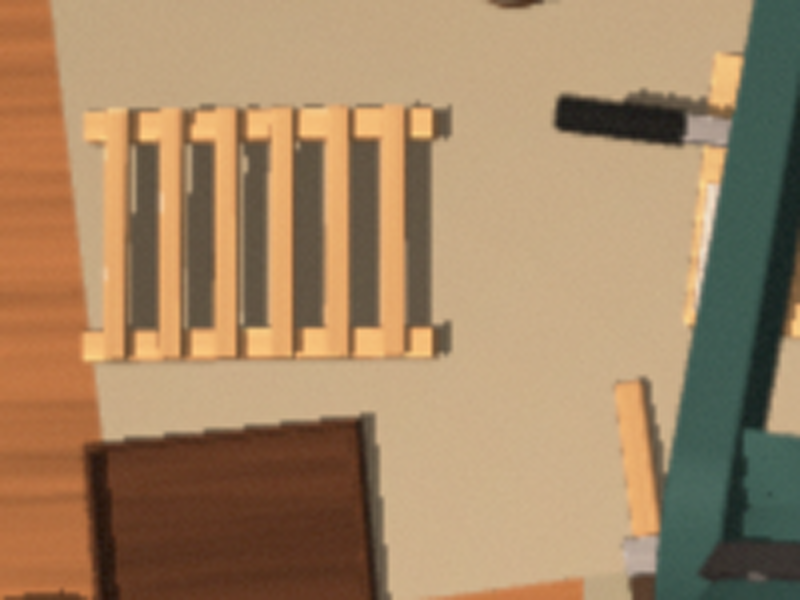

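Request:
apply_moves(
  moves=[
    [[0,0,0],[0,0,-0.017]],
    [[0,0,0],[0,0,-0.017]],
    [[0,0,0],[0,0,0]],
    [[0.2,-0.015,0],[0,0,0]],
    [[0.37,-0.03,0],[0,0,0]],
  ],
)

```text
clock: 16.05
ee_pos: [631.9, 12.5, 259.4]
eef_rot: [-0.001, 0.714, 0.701, -0.001]
contact_force: [-0.3, 0.4, -0.9]
gripper_width: 51.7
grasp_force: 25.0
```

Request:
apply_moves(
  moves=[
    [[0.42,-0.03,0],[0,0,0]],
    [[0.42,-0.03,0],[0,0,0]],
    [[0.42,-0.03,0],[0,0,0]],
    [[0.42,-0.03,0],[0,0,0]],
    [[0.42,-0.03,0],[0,0,0]],
  ],
)

```text
clock: 16.55
ee_pos: [619.1, 225.6, 259.6]
eef_rot: [-0.001, 0.713, 0.702, -0.001]
contact_force: [0.1, -0.1, -1.3]
gripper_width: 51.8
grasp_force: 25.0
```

Request:
apply_moves(
  moves=[
    [[0.42,-0.04,0],[0,0,0]],
    [[0.42,-0.04,0],[0,0,0]],
    [[0.3,-0.02,0],[0,0,0]],
    [[0.09,-0.01,0],[0,0,0]],
    [[0,0,0],[0,0,0]],
  ],
)

```text
clock: 17.05
ee_pos: [610.0, 348.1, 259.6]
eef_rot: [-0.0, 0.711, 0.703, -0.001]
contact_force: [-0.3, -0.4, -1.0]
gripper_width: 51.9
grasp_force: 25.0
```

Run:
```python
from h import *
o,im=snap('wrist','w6');togo((611,347.5,30),-0.8,o)
for x in(543,679):
  for y in(250,440):
    cv2.circle(im,tuple(int(v) for v in proj('wrist',(x,y,26),o)),3,(0,0,255),-1)
cv2.imwrite('pics/w6b.png',im)
```

```text
shift [-0.003  0.015  2.296] tilt [-0.13 -0.06] yawY -0.71
turn z 0.0005 or -0.9995
```

View pics/w6b.png

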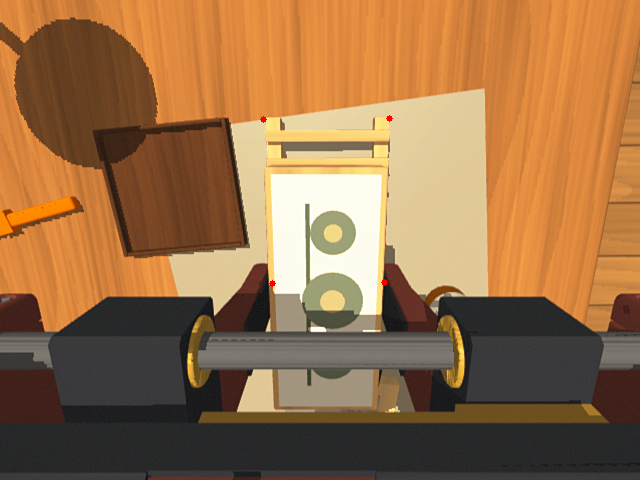

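The rack's far rail ends at (265,117) and (389,118) fall on the predicted corners (264,119) and (389,118), so the rack's centre holds. Lowering the plaque.

Request:
apply_moves(
  moves=[
    [[-0.003,0.008,0.4],[0,0,0]],
    [[0,0.007,0.4],[0,0,0]],
    [[0,0,0.4],[0,0,0]],
    [[0,0,0.4],[0,0,0]],
    [[0,0,0.25],[0,0,0]],
  ],
)

```text
clock: 17.6
ee_pos: [611.0, 343.6, 72.8]
eef_rot: [-0.001, 0.713, 0.701, -0.002]
contact_force: [0.3, 0.2, -0.5]
gripper_width: 51.5
grasp_force: 25.0
```

Request:
apply_moves(
  moves=[
    [[0,0,0.15],[0,0,0]],
    [[0,0,0.13],[0,0,0]],
    [[0,0,0.08],[0,0,0]],
    [[0,0,0.04],[0,0,0]],
    [[0,0,0],[0,0,0]],
  ],
)

```text
clock: 18.1
ee_pos: [612.9, 347.0, 36.6]
eef_rot: [0.0, 0.712, 0.702, 0.0]
contact_force: [-0.1, -0.0, -1.0]
gripper_width: 51.9
grasp_force: 25.0
```

Request:
apply_moves(
  moves=[
    [[0,0,0.01],[0,0,0]],
    [[0,0,0.01],[0,0,0]],
    [[0,0,0.01],[0,0,0]],
    [[0,0,0.01],[0,0,0]],
    [[0,0,0],[0,0,0]],
  ],
)

```text
clock: 18.6
ee_pos: [612.4, 347.0, 32.2]
eef_rot: [-0.0, 0.712, 0.702, -0.0]
contact_force: [-0.2, 0.2, 0.7]
gripper_width: 52.1
grasp_force: 25.0
```

Request:
apply_moves(
  moves=[
    [[0,0,0.01],[0,0,0]],
    [[0,0,0.01],[0,0,0]],
    [[0,0,0],[0,0,0]],
    [[0,0,0],[0,0,0]],
    [[0,0,0],[0,0,0]],
  ],
)

```text
clock: 19.1
ee_pos: [612.5, 347.0, 30.2]
eef_rot: [-0.0, 0.712, 0.702, 0.0]
contact_force: [-0.5, 1.1, -1.5]
gripper_width: 51.7
grasp_force: 25.0
```

Request:
apply_moves(
  moves=[
    [[0,0,0.01],[0,0,0]],
    [[0,0,0.005],[0,0,0]],
    [[0,0,0],[0,0,0]],
    [[0,0,0],[0,0,0]],
    [[0,0,0],[0,0,0]],
  ],
)

```text
clock: 19.6
ee_pos: [612.6, 347.0, 29.0]
eef_rot: [-0.0, 0.712, 0.702, 0.0]
contact_force: [-0.8, -0.7, 2.1]
gripper_width: 52.0
grasp_force: 25.0
```

Request:
apply_moves(
  moves=[
    [[0,0,0],[0,0,0]],
    [[0,0,0],[0,0,0]],
    [[0,0,0],[0,0,0]],
    [[0,0,0],[0,0,0]],
    [[0,0,0],[0,0,0]],
  ],
  jaw=-0.7,
)

```text
clock: 20.1
ee_pos: [612.5, 347.0, 28.6]
eef_rot: [-0.0, 0.712, 0.702, -0.0]
contact_force: [-0.5, -1.0, 0.3]
gripper_width: 74.3
grasp_force: 0.0
```

Request:
apply_moves(
  moves=[
    [[0,0,-0.1],[0,0,0]],
    [[0,0,-0.3],[0,0,0]],
    [[0,0,-0.4],[0,0,0]],
    [[0,0,-0.4],[0,0,0]],
    [[0,0,-0.4],[0,0,0]],
  ],
  jaw=-1,
)

```text
clock: 20.6
ee_pos: [612.4, 346.9, 191.1]
eef_rot: [0.0, 0.712, 0.702, 0.0]
contact_force: [0.1, -0.3, -0.2]
gripper_width: 88.0
grasp_force: 0.0
```

Request:
apply_moves(
  moves=[
    [[-0.2,0,-0.3],[0,0,0]],
    [[-0.3,0,-0.3],[0,0,0]],
    [[-0.3,0,-0.1],[0,0,0]],
    [[-0.2,0,0],[0,0,0]],
    [[0,0,0],[0,0,0]],
  ],
)

```text
clock: 21.1
ee_pos: [611.0, 244.5, 259.0]
eef_rot: [0.0, 0.713, 0.701, -0.0]
contact_force: [0.0, 0.2, -0.1]
gripper_width: 87.9
grasp_force: 0.0
```

Run:
```python
from h import *
o,im=snap('wrist','w7');_,t=snap('top','top4')
print(o['ee_pos'],o['joint_positions'])
hsv=cv2.cvtColor(im,cv2.COLOR_BGR2HSV)
m=((hsv[...,1]<60)&(hsv[...,2]>170)).astype(np.uint8);m[330:]=0
n,l,s,c=cv2.connectedComponentsWithStats(m)
for i in range(1,n):
    if s[i,4]>400:print(s[i],c[i].round(1),px('wrist',c[i],44,o).round(1))
P=[proj('wrist',(611+dx,345+dy,44),o).round() for dx in(-26,26) for dy in(-60,60)];print(P)
```

```text
[610.97206034 244.49759203 259.02091997] [ 2.76080372e-01  4.15607399e-01  1.32830813e+00 -5.43037949e-04
  1.39777806e+00  2.92309555e-01]
[ 302   47   48  119 3953] [324.7 104.1] [611.3 349.8  44. ]
[282 314  36  16 403] [298.9 322.5] [576.6 105.   44. ]
[array([301., 169.]), array([297.,  44.]), array([350., 169.]), array([350.,  44.])]
```

View pics/w7.png

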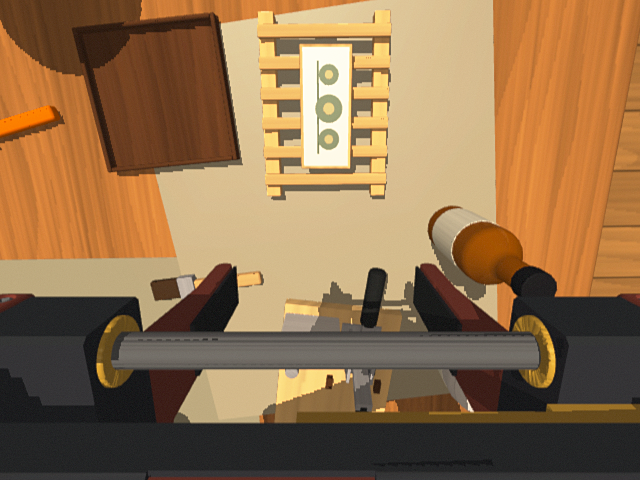

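The plaque lies centred on the rack: its centre is (325,104) and the rack's about (325,103). Next is the wooden brush at (205,284).

Request:
apply_moves(
  moves=[
    [[-0.213,-0.307,0.14],[0,0,0]],
    [[-0.213,-0.307,0.14],[0,0,0]],
    [[-0.213,-0.307,0.14],[0,0,0]],
    [[-0.213,-0.307,0.14],[0,0,0]],
    [[-0.213,-0.307,0.14],[0,0,0]],
  ],
)

```text
clock: 21.7
ee_pos: [454.3, 143.0, 187.2]
eef_rot: [-0.001, 0.711, 0.703, -0.0]
contact_force: [0.4, -0.0, -0.3]
gripper_width: 87.9
grasp_force: 0.0
```

Request:
apply_moves(
  moves=[
    [[0,0,0],[0,0,0.0387]],
    [[0,0,0],[0,0,0.0387]],
    [[0,0,0],[0,0,0.0387]],
    [[0,0,0],[0,0,0.0387]],
    [[0,0,0],[0,0,0.0387]],
  ],
)

```text
clock: 22.2
ee_pos: [455.7, 143.6, 187.8]
eef_rot: [-0.001, 0.89, 0.455, -0.001]
contact_force: [-0.2, -0.0, -0.5]
gripper_width: 87.9
grasp_force: 0.0
```

Request:
apply_moves(
  moves=[
    [[0,0,0],[0,0,0.0387]],
    [[0,0,0],[0,0,0.0387]],
    [[0,0,0],[0,0,0.0387]],
    [[0,0,0],[0,0,0.0387]],
    [[0,0,0],[0,0,0.0387]],
  ],
)

```text
clock: 22.7
ee_pos: [455.7, 143.7, 187.7]
eef_rot: [-0.0, 0.986, 0.168, -0.001]
contact_force: [0.2, 0.1, 0.0]
gripper_width: 88.0
grasp_force: 0.0
```

Request:
apply_moves(
  moves=[
    [[0,0,0],[0,0,0.0387]],
    [[0,0,0],[0,0,0.0387]],
    [[0,0,0],[0,0,0]],
    [[0,0,0],[0,0,0]],
    [[0,0,0],[0,0,0]],
  ],
)

```text
clock: 23.2
ee_pos: [456.0, 143.0, 188.3]
eef_rot: [-0.0, 0.999, 0.051, -0.0]
contact_force: [-0.5, 0.2, -0.7]
gripper_width: 87.9
grasp_force: 0.0
```

Run:
```python
from h import *
o,im=snap('wrist','w8');togo((456,140,3),95.7,o)
for P in[(525.5,146,12),(391,134,12),(456,140,12)]:
    p=proj('wrist',P,o);print(p);cv2.circle(im,tuple(int(v) for v in p),3,(0,0,255),-1)
cv2.imwrite('pics/w8b.png',im)
```

```text
shift [-1.000e-03  3.000e-02  1.853e+00] tilt [-0.05  0.01] yawY -84.2
turn z 0.0006 or -0.9994
[330.03514833 139.85839825]
[327.92989488 275.46626309]
[328.69185991 213.28050151]
```

View pics/w8b.png

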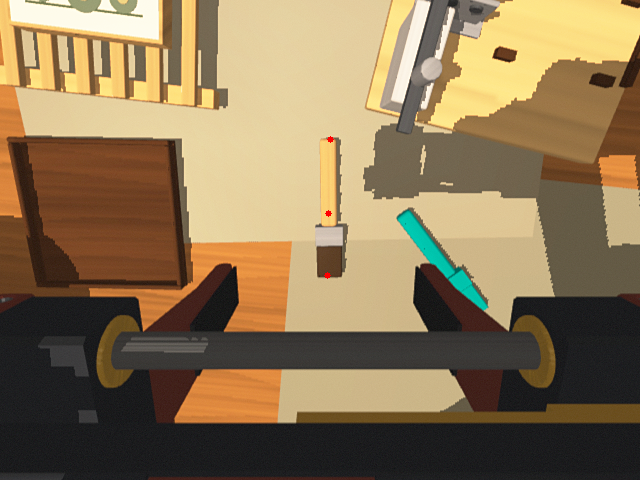

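The brush in the middle of the picture, (330,139) to (329,276), has a wooden handle and brown bristles, and it fits the predicted points. The turquoise look-alike at (440,258) stays clear with the jaw narrowed.

Request:
apply_moves(
  moves=[
    [[0,0.015,0.4],[0,0,0]],
    [[0,0.015,0.4],[0,0,0]],
    [[0,0,0.4],[0,0,0]],
    [[0,0,0.25],[0,0,0]],
    [[0,0,0.15],[0,0,0]],
  ],
  jaw=-0.1,
)

```text
clock: 23.75
ee_pos: [455.1, 139.4, 26.6]
eef_rot: [0.0, 0.999, 0.05, -0.002]
contact_force: [-0.7, -0.4, 0.9]
gripper_width: 51.4
grasp_force: 0.0
```

Request:
apply_moves(
  moves=[
    [[0,0,0.1],[0,0,0]],
    [[0,0,0.08],[0,0,0]],
    [[0,0,0.03],[0,0,0]],
    [[0,0,0],[0,0,0]],
    [[0,0,0],[0,0,0]],
  ],
)

```text
clock: 24.25
ee_pos: [457.0, 139.7, 8.3]
eef_rot: [-0.0, 0.999, 0.049, 0.001]
contact_force: [-0.6, -0.1, -1.1]
gripper_width: 48.2
grasp_force: 0.0
```

Request:
apply_moves(
  moves=[
    [[0,0,0.03],[0,0,0]],
    [[0,0,0.02],[0,0,0]],
    [[0,0,0],[0,0,0]],
    [[0,0,0],[0,0,0]],
    [[0,0,0],[0,0,0]],
  ],
)

```text
clock: 24.75
ee_pos: [456.5, 139.6, 2.8]
eef_rot: [-0.0, 0.999, 0.049, 0.0]
contact_force: [0.7, 0.1, 0.3]
gripper_width: 48.5
grasp_force: 0.0
```

Request:
apply_moves(
  moves=[
    [[0,0,0],[0,0,0]],
    [[0,0,0],[0,0,0]],
    [[0,0,0],[0,0,0]],
    [[0,0,0],[0,0,0]],
    [[0,0,0],[0,0,0]],
  ],
  jaw=1,
  grip_force=20,
)

```text
clock: 25.25
ee_pos: [456.5, 139.6, 2.7]
eef_rot: [-0.0, 0.999, 0.049, -0.0]
contact_force: [-0.1, -0.2, -0.5]
gripper_width: 15.9
grasp_force: 20.0
```

Request:
apply_moves(
  moves=[
    [[0,0,0],[0,0,0]],
    [[0,0,-0.1],[0,0,0]],
    [[0,0,-0.4],[0,0,0]],
    [[0,0,-0.4],[0,0,0]],
    [[0,0,-0.4],[0,0,0]],
  ],
)

```text
clock: 25.75
ee_pos: [455.9, 139.5, 134.5]
eef_rot: [-0.0, 0.999, 0.049, -0.0]
contact_force: [0.9, -0.5, -0.5]
gripper_width: 15.3
grasp_force: 20.0
```

Request:
apply_moves(
  moves=[
    [[0,0,-0.4],[0,0,0]],
    [[0,0,-0.4],[0,0,0]],
    [[0,0,-0.2],[0,0,0]],
    [[0,0,0],[0,0,0]],
    [[0,0,0],[0,0,0]],
  ],
)

```text
clock: 26.25
ee_pos: [456.1, 139.5, 232.8]
eef_rot: [-0.0, 0.999, 0.049, 0.0]
contact_force: [0.3, 0.5, -0.9]
gripper_width: 15.9
grasp_force: 20.0
```

Run:
```python
from h import *
o=get_obs();togo((422,-382,220),-5.5,o)
```

```text
shift [-0.851  5.156  0.127] tilt [0.03 0.01] yawY -84.37
turn z -0.4382 or 0.5618
```

Request:
apply_moves(
  moves=[
    [[-0.03,0.2,0],[0,0,0]],
    [[-0.067,0.4,0],[0,0,0]],
    [[-0.067,0.4,0],[0,0,0]],
    [[-0.067,0.4,0],[0,0,0]],
    [[-0.067,0.4,0],[0,0,0]],
  ],
)

```text
clock: 26.75
ee_pos: [442.6, -43.5, 230.7]
eef_rot: [-0.001, 0.999, 0.049, -0.002]
contact_force: [1.2, -0.2, -1.6]
gripper_width: 15.5
grasp_force: 20.0
```

Request:
apply_moves(
  moves=[
    [[-0.067,0.4,0],[0,0,0]],
    [[-0.067,0.4,0],[0,0,0]],
    [[-0.067,0.4,0],[0,0,0]],
    [[-0.067,0.4,0],[0,0,0]],
    [[-0.067,0.4,0],[0,0,0]],
  ],
)

```text
clock: 27.25
ee_pos: [429.1, -245.6, 230.5]
eef_rot: [-0.001, 0.999, 0.049, -0.002]
contact_force: [0.0, 0.4, -1.7]
gripper_width: 15.8
grasp_force: 20.0
```

Request:
apply_moves(
  moves=[
    [[-0.067,0.4,0],[0,0,0]],
    [[-0.067,0.4,0],[0,0,0]],
    [[-0.067,0.4,0],[0,0,0]],
    [[-0.02,0.16,0],[0,0,-0.0396]],
    [[0,0,0],[0,0,-0.0396]],
  ],
)

```text
clock: 27.75
ee_pos: [420.9, -384.3, 230.0]
eef_rot: [-0.001, 0.985, 0.174, -0.001]
contact_force: [1.5, 0.3, -0.1]
gripper_width: 15.9
grasp_force: 20.0
```

Request:
apply_moves(
  moves=[
    [[0,0,0],[0,0,-0.0396]],
    [[0,0,0],[0,0,-0.0396]],
    [[0,0,0],[0,0,-0.0396]],
    [[0,0,0],[0,0,-0.0396]],
    [[0,0,0],[0,0,-0.0396]],
  ],
)

```text
clock: 28.25
ee_pos: [421.0, -381.1, 230.1]
eef_rot: [-0.002, 0.884, 0.468, -0.001]
contact_force: [1.2, -0.2, -0.9]
gripper_width: 15.9
grasp_force: 20.0
```

Request:
apply_moves(
  moves=[
    [[0,0,0],[0,0,-0.0396]],
    [[0,0,0],[0,0,-0.0396]],
    [[0,0,0],[0,0,-0.0396]],
    [[0,0,0],[0,0,-0.0396]],
    [[0,0,0],[0,0,0]],
  ],
)

```text
clock: 28.75
ee_pos: [421.1, -381.2, 230.4]
eef_rot: [-0.002, 0.743, 0.67, 0.0]
contact_force: [-0.5, -0.5, -0.4]
gripper_width: 15.5
grasp_force: 20.0
```

Run:
```python
from h import *
o,im=snap('wrist','w9');togo((422,-382,10),-6,o);snap('scene','s2')
a=np.radians(-6)
for x in(-65,65):
  for y in(-100,100):
    p=proj('wrist',(422+x*np.cos(a)-y*np.sin(a),-382+x*np.sin(a)+y*np.cos(a),16),o);print(p)
    if abs(p).max()<2000:cv2.circle(im,tuple(int(v) for v in p),3,(0,0,255),-1)
cv2.imwrite('pics/w9b.png',im)
```

```text
shift [-0.014  0.017  2.203] tilt [-0.16  0.19] yawY -5.9
turn z 0.0006 or -0.9994
[271.18526875 292.69766094]
[264.00973538 110.93804624]
[383.18068015 293.07482693]
[391.72937285 111.21016714]
```

View pics/w9b.png

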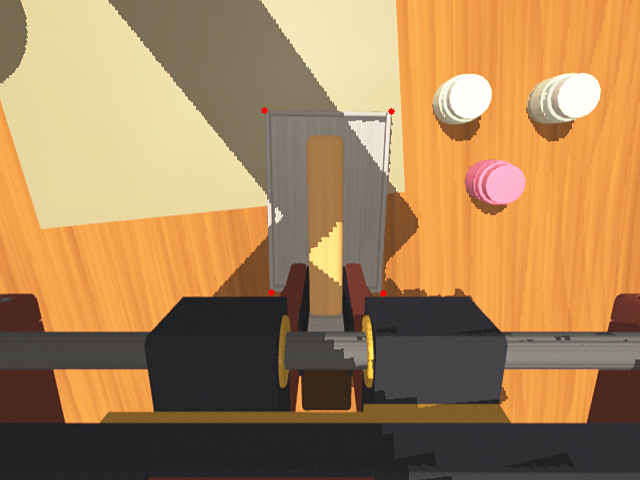

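The tray rim fits the predicted corners, (264,111) to (383,293). The brush in the gripper lies parallel to it, so I'm lowering it.

Request:
apply_moves(
  moves=[
    [[-0.007,0.008,0.4],[0,0,0]],
    [[-0.007,0.008,0.4],[0,0,0]],
    [[0,0,0.4],[0,0,0]],
    [[0,0,0.4],[0,0,0]],
    [[0,0,0.25],[0,0,0]],
  ],
)

```text
clock: 29.35
ee_pos: [422.1, -382.2, 44.3]
eef_rot: [-0.002, 0.744, 0.668, 0.0]
contact_force: [1.1, 0.7, -0.4]
gripper_width: 15.8
grasp_force: 20.0
```

Request:
apply_moves(
  moves=[
    [[0,0,0.12],[0,0,0]],
    [[0,0,0.1],[0,0,0]],
    [[0,0,0.05],[0,0,0]],
    [[0,0,0.02],[0,0,0]],
    [[0,0,0],[0,0,0]],
  ],
)

```text
clock: 29.85
ee_pos: [424.1, -384.4, 19.4]
eef_rot: [0.001, 0.743, 0.669, 0.0]
contact_force: [0.2, 0.2, -1.1]
gripper_width: 16.0
grasp_force: 20.0
```

Request:
apply_moves(
  moves=[
    [[0,0,0.01],[0,0,0]],
    [[0,0,0.01],[0,0,0]],
    [[0,0,0.01],[0,0,0]],
    [[0,0,0],[0,0,0]],
    [[0,0,0],[0,0,0]],
  ],
)

```text
clock: 30.35
ee_pos: [423.6, -383.9, 15.7]
eef_rot: [-0.0, 0.743, 0.669, 0.0]
contact_force: [-0.0, -0.9, -0.3]
gripper_width: 15.7
grasp_force: 20.0
```

Request:
apply_moves(
  moves=[
    [[0,0,0.03],[0,0,0]],
    [[0,0,0.03],[0,0,0]],
    [[0,0,0.01],[0,0,0]],
    [[0,0,0],[0,0,0]],
    [[0,0,0],[0,0,0]],
  ],
)

```text
clock: 30.85
ee_pos: [423.5, -383.8, 8.5]
eef_rot: [-0.0, 0.743, 0.669, 0.0]
contact_force: [-0.3, 0.6, -1.1]
gripper_width: 16.0
grasp_force: 20.0
```

Request:
apply_moves(
  moves=[
    [[0,0,0.005],[0,0,0]],
    [[0,0,0.005],[0,0,0]],
    [[0,0,0],[0,0,0]],
    [[0,0,0],[0,0,0]],
    [[0,0,0],[0,0,0]],
  ],
)

```text
clock: 31.35
ee_pos: [423.7, -383.9, 7.7]
eef_rot: [0.0, 0.743, 0.669, 0.0]
contact_force: [-0.7, 0.5, -0.3]
gripper_width: 15.6
grasp_force: 20.0
```

Request:
apply_moves(
  moves=[
    [[0,0,0],[0,0,0]],
    [[0,0,0],[0,0,0]],
    [[0,0,0],[0,0,0]],
    [[0,0,0],[0,0,0]],
    [[0,0,0],[0,0,0]],
  ],
  jaw=-0.1,
)

```text
clock: 31.85
ee_pos: [423.6, -383.9, 7.6]
eef_rot: [-0.0, 0.743, 0.669, 0.0]
contact_force: [-0.5, 1.2, -0.2]
gripper_width: 47.9
grasp_force: 0.0
```

Request:
apply_moves(
  moves=[
    [[0,0,-0.1],[0,0,0]],
    [[0,0,-0.3],[0,0,0]],
    [[0,0,-0.4],[0,0,0]],
    [[0,0,-0.4],[0,0,0]],
    [[0,0,-0.4],[0,0,0]],
  ],
)

```text
clock: 32.35
ee_pos: [423.4, -383.6, 169.9]
eef_rot: [0.0, 0.743, 0.669, 0.0]
contact_force: [0.0, -0.6, -0.5]
gripper_width: 48.3
grasp_force: 0.0
```

Run:
```python
from h import *
o,im=snap('wrist','w10');print(o['ee_pos'],o['joint_positions'])
hsv=cv2.cvtColor(im,cv2.COLOR_BGR2HSV)
print([ (proj('wrist',P,o)).round() for P in[(657.9,-288.2,50),(560.5,-280.9,50),(595,-366,50)]])
```

```text
[ 423.39441647 -383.63868779  169.89746404] [-8.57116371e-01  3.70824882e-01  1.63597475e+00  8.91554369e-05
  1.13460124e+00 -7.53104459e-01]
[array([627.,  71.]), array([495.,  75.]), array([537., 185.])]
```

View pics/w10.png

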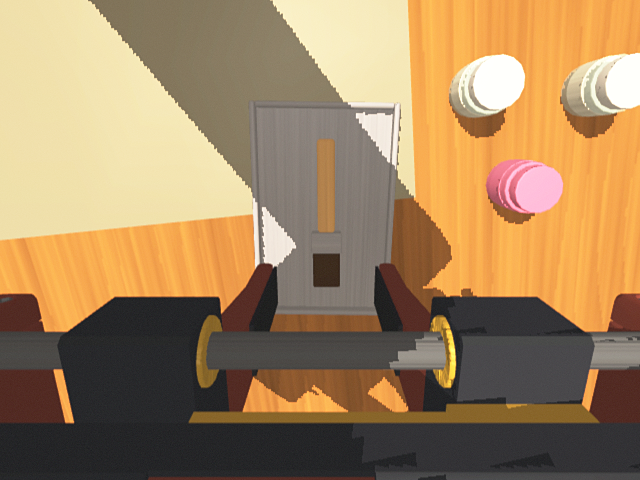

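The brush lies lengthwise in the steel tray, (326,140) to (327,287). The white jars are at (497,83) and (628,82), and the pink look-alike at (535,188). That picture takes me past the 14-picture viewing limit, at 15, so I'll work from numbers only from here on.

```bash
cat >> h.py <<'E'
def lids(im,n,o,z=50,amin=60,vmin=185):
    hsv=cv2.cvtColor(im,cv2.COLOR_BGR2HSV)
    m=((hsv[...,1]<45)&(hsv[...,2]>vmin)).astype(np.uint8)
    for c in cv2.findContours(m,cv2.RETR_EXTERNAL,cv2.CHAIN_APPROX_NONE)[0]:
        if cv2.contourArea(c)>amin and len(c)>5:
            (u,v),(a,b),_=cv2.fitEllipse(c);P=px(n,(u,v),z,o)
            print(n,(round(u),round(v)),'axes',round(a),round(b),'area',cv2.contourArea(c),'P',P.round(1))
E
python3 - <<'E'
from h import *
o=get_obs();im=cv2.imread('pics/w10.png');lids(im,'wrist',o)
im=cv2.imread('pics/s2.png');lids(im,'scene',None,amin=40,vmin=150)
togo((560.5,-281,170),-6)
E
```

```text
wrist (275, 240) axes 30 57 area 1066.5 P [ 382.2 -395.9   50. ]
wrist (256, 232) axes 4 91 area 213.0 P [ 367.  -387.4   50. ]
wrist (378, 130) axes 30 56 area 918.5 P [ 475.9 -314.4   50. ]
wrist (395, 134) axes 5 92 area 247.0 P [ 489.2 -319.1   50. ]
wrist (372, 104) axes 5 54 area 187.0 P [ 472.6 -295.3   50. ]
wrist (492, 83) axes 56 67 area 2868.5 P [ 564.7 -289.3   50. ]
wrist (615, 83) axes 52 64 area 2128.0 P [ 659.4 -298.6   50. ]
scene (304, 359) axes 20 24 area 345.5 P [ 807.7 -132.2   50. ]
scene (223, 329) axes 12 15 area 132.5 P [ 665.8 -292.6   50. ]
scene (373, 318) axes 25 30 area 593.5 P [765.3  66.3  50. ]
scene (216, 294) axes 12 15 area 122.5 P [ 566.8 -283.8   50. ]
scene (200, 277) axes 6 15 area 49.5 P [ 502.4 -309.1   50. ]
scene (445, 240) axes 13 42 area 172.5 P [614.6 343.7  50. ]
scene (39, 103) axes 17 33 area 425.0 P [-306.6 -637.1   50. ]
scene (588, 94) axes 10 22 area 55.5 P [ 252.3 1061.2   50. ]
scene (474, 83) axes 5 12 area 41.5 P [ 77.  732.4  50. ]
scene (448, 75) axes 7 12 area 59.5 P [ 14.2 668.4  50. ]
scene (594, 81) axes 7 28 area 73.5 P [ 204.8 1117.2   50. ]
scene (465, 72) axes 7 12 area 51.5 P [ 16.4 731.3  50. ]
scene (439, 64) axes 7 12 area 59.5 P [-50.4 665.6  50. ]
scene (564, 65) axes 14 21 area 118.5 P [ 100.7 1067.9   50. ]
scene (456, 60) axes 6 10 area 50.5 P [-48.  731.6  50. ]
scene (430, 52) axes 6 10 area 48.5 P [-115.3  666.1   50. ]
scene (447, 48) axes 6 11 area 50.0 P [-115.6  731.9   50. ]
scene (542, 44) axes 9 19 area 80.5 P [ -24.6 1061.6   50. ]
scene (551, 39) axes 9 35 area 184.0 P [ -37.2 1107.1   50. ]
scene (371, 33) axes 12 23 area 218.0 P [-281.7  514.1   50. ]
scene (556, 34) axes 16 32 area 114.0 P [ -56.3 1137.3   50. ]
scene (605, 30) axes 31 53 area 977.0 P [ -18.4 1323.    50. ]
scene (413, 12) axes 17 30 area 388.5 P [-348.1  711.9   50. ]
shift [1.191 1.226 0.067] tilt [ 0.39 -0.45] yawY -5.95
turn z 0.0003 or -0.9997
```

Request:
apply_moves(
  moves=[
    [[0.28,0.32,0],[0,0,0]],
    [[0.28,0.32,0],[0,0,0]],
    [[0.28,0.32,0],[0,0,0]],
    [[0.29,0.32,0],[0,0,0]],
    [[0,0,0],[0,0,0]],
  ],
  jaw=-0.6,
)

```text
clock: 32.9
ee_pos: [566.6, -281.7, 168.3]
eef_rot: [0.001, 0.742, 0.671, 0.001]
contact_force: [-1.0, -1.0, 0.2]
gripper_width: 70.3
grasp_force: 0.0
```

Run:
```python
from h import *
o,im=snap('wrist','w11');lids(im,'wrist',o,amin=600);togo((563,-284,14),-6,o)
```

```text
wrist (155, 291) axes 26 74 area 946.0 P [ 414.3 -323.1   50. ]
wrist (437, 228) axes 49 55 area 2126.0 P [ 658.1 -290.6   50. ]
wrist (322, 228) axes 49 52 area 1987.0 P [ 563.9 -281.3   50. ]
wrist (590, 23) axes 57 116 area 4715.0 P [ 769.5 -150.5   50. ]
shift [-0.028 -0.038  1.543] tilt [0.17 0.03] yawY -5.73
turn z 0.0015 or -0.9985
```

Close up, the first jar is at (563.9,-281.3) and the second at (658.1,-290.6). That agrees with the top view, so I'm grasping the first.

Request:
apply_moves(
  moves=[
    [[0,-0.01,0.4],[0,0,0]],
    [[0,-0.01,0.4],[0,0,0]],
    [[0,0,0.35],[0,0,0]],
    [[0,0,0.25],[0,0,0]],
    [[0,0,0.12],[0,0,0]],
  ],
)

```text
clock: 33.45
ee_pos: [557.9, -284.5, 13.4]
eef_rot: [-0.002, 0.743, 0.669, -0.001]
contact_force: [0.2, 0.8, 0.1]
gripper_width: 70.2
grasp_force: 0.0
```

Request:
apply_moves(
  moves=[
    [[0,0,0],[0,0,0]],
    [[0,0,0],[0,0,0]],
    [[0,0,0],[0,0,0]],
    [[0,0,0],[0,0,0]],
    [[0,0,0],[0,0,0]],
  ],
)

```text
clock: 33.95
ee_pos: [561.3, -284.9, 16.7]
eef_rot: [0.001, 0.743, 0.669, 0.0]
contact_force: [-0.1, 0.8, -0.6]
gripper_width: 70.2
grasp_force: 0.0
```

Request:
apply_moves(
  moves=[
    [[0,0,0],[0,0,0]],
    [[0,0,0],[0,0,0]],
    [[0,0,0],[0,0,0]],
    [[0,0,0],[0,0,0]],
    [[0,0,0],[0,0,0]],
  ],
  jaw=1,
  grip_force=20,
)

```text
clock: 34.45
ee_pos: [560.9, -284.7, 15.7]
eef_rot: [0.0, 0.743, 0.669, 0.0]
contact_force: [0.4, -0.2, 2.1]
gripper_width: 43.5
grasp_force: 20.0
```

Request:
apply_moves(
  moves=[
    [[0,0,-0.1],[0,0,0]],
    [[0,0,-0.4],[0,0,0]],
    [[0,0,-0.4],[0,0,0]],
    [[0,0,-0.4],[0,0,0]],
    [[0,0,-0.4],[0,0,0]],
  ],
)

```text
clock: 34.95
ee_pos: [560.1, -284.3, 187.7]
eef_rot: [-0.0, 0.743, 0.669, -0.0]
contact_force: [0.2, 0.0, -1.7]
gripper_width: 43.9
grasp_force: 20.0
```

Request:
apply_moves(
  moves=[
    [[0,0,-0.4],[0,0,0]],
    [[0.1,-0.03,-0.1],[0,0,0]],
    [[0.266,-0.083,0],[0,0,0]],
    [[0.366,-0.112,0],[0,0,0]],
    [[0.366,-0.112,0],[0,0,0]],
  ],
)

```text
clock: 35.45
ee_pos: [537.1, -170.2, 234.8]
eef_rot: [-0.001, 0.743, 0.669, -0.0]
contact_force: [0.2, -0.2, -0.7]
gripper_width: 43.5
grasp_force: 20.0
```

Request:
apply_moves(
  moves=[
    [[0.366,-0.112,0],[0,0,0]],
    [[0.366,-0.112,0],[0,0,0]],
    [[0.366,-0.112,0],[0,0,0]],
    [[0.366,-0.112,0],[0,0,0]],
    [[0.366,-0.112,0],[0,0,0]],
  ],
)

```text
clock: 35.95
ee_pos: [499.9, 17.8, 234.8]
eef_rot: [-0.001, 0.743, 0.669, -0.001]
contact_force: [1.3, -0.2, -1.0]
gripper_width: 43.8
grasp_force: 20.0
```

Request:
apply_moves(
  moves=[
    [[0.366,-0.112,0],[0,0,0]],
    [[0.366,-0.112,0],[0,0,0]],
    [[0.366,-0.112,0],[0,0,0]],
    [[0.366,-0.112,0],[0,0,0]],
    [[0.366,-0.112,0],[0,0,0]],
  ],
)

```text
clock: 36.45
ee_pos: [463.1, 205.2, 234.8]
eef_rot: [-0.001, 0.743, 0.669, -0.001]
contact_force: [-0.7, 1.0, -0.8]
gripper_width: 43.8
grasp_force: 20.0
```

Request:
apply_moves(
  moves=[
    [[0.366,-0.112,0],[0,0,0]],
    [[0.366,-0.112,0],[0,0,0]],
    [[0.366,-0.112,0],[0,0,0]],
    [[0.366,-0.112,0],[0,0,0]],
    [[0.27,-0.08,0],[0,0,0]],
  ],
)

```text
clock: 36.95
ee_pos: [428.5, 383.4, 234.7]
eef_rot: [-0.0, 0.743, 0.67, -0.001]
contact_force: [0.2, 0.2, -0.8]
gripper_width: 43.8
grasp_force: 20.0
```

Request:
apply_moves(
  moves=[
    [[0.1,-0.03,0],[0,0,0]],
    [[0,0,0],[0,0,0]],
    [[0,0,0],[0,0,0]],
    [[0,0,0],[0,0,0]],
    [[0,0,0],[0,0,0]],
  ],
)

```text
clock: 37.45
ee_pos: [429.0, 390.7, 235.7]
eef_rot: [0.0, 0.743, 0.669, -0.0]
contact_force: [-0.3, 0.0, -0.5]
gripper_width: 43.7
grasp_force: 20.0
```

Run:
```python
from h import *
o,im=snap('wrist','w12');togo((428.8,391.6,21),-6,o)
# tray: dark brown mask, rim corners
hsv=cv2.cvtColor(im,cv2.COLOR_BGR2HSV)
m=((hsv[...,2]<125)&(hsv[...,0]<20)&(hsv[...,1]>80)).astype(np.uint8);m[300:]=0
for c in cv2.findContours(m,cv2.RETR_EXTERNAL,cv2.CHAIN_APPROX_NONE)[0]:
    if cv2.contourArea(c)>1500:
        b=cv2.boxPoints(cv2.minAreaRect(c));print(cv2.contourArea(c),b.round(),[px('wrist',p,16,o)[:2].round() for p in b])
a=np.radians(4.5)
for x in(-75,75):
  for y in(-75,75):print(proj('wrist',(431.5+x*np.cos(a)-y*np.sin(a),357.7+x*np.sin(a)+y*np.cos(a),16),o).round())
```

```text
shift [ 0.009 -0.003  2.147] tilt [-0.01 -0.02] yawY -6.05
turn z -0.0003 or 0.9997
14308.0 [[174.  72.]
 [365.  38.]
 [411. 299.]
 [220. 333.]] [array([292., 543.]), array([485., 553.]), array([518., 269.]), array([285., 249.])]
[281. 305.]
[251. 181.]
[406. 284.]
[388. 155.]
```

Run:
```python
from h import *
for pos,q,pts in[((610,348.1,259.6),(0,.711,.703,0),[(95,130),(228,118),(248,246),(125,256)]),((611,244.5,259),(0,.713,.701,0),[(75,26),(213,13),(240,160),(110,172)])]:
    q=np.array(q)/np.linalg.norm(q);o=dict(ee_pos=np.array(pos),eef_rot=q)
    P=np.array([px('wrist',p,16,o)[:2] for p in pts]);e=np.roll(P,-1,0)-P
    print(P.mean(0),np.linalg.norm(e,axis=1),np.degrees(np.arctan2(e[:,1],e[:,0])))
```

```text
[434.41222754 363.77742243] [149.12261794 147.81039346 150.91605296 147.66264618] [   4.26288899  -85.26686557 -175.79174659   94.03774045]
[433.06424705 363.39208974] [144.18056991 148.95808445 149.90401807 149.84854381] [   3.8097941   -83.78488921 -175.80005256   94.01303866]
```

The tray's sizes come out right from close by (about 149 x 149), giving its centre as (433,362) in place of the top view's figure. The slots are (430,396) and (436,328).

Request:
apply_moves(
  moves=[
    [[0.027,0.005,0.4],[0,0,0]],
    [[0.027,0.005,0.4],[0,0,0]],
    [[0,0,0.4],[0,0,0]],
    [[0,0,0.3],[0,0,0]],
    [[0,0,0.2],[0,0,0]],
  ],
)

```text
clock: 38.0
ee_pos: [429.4, 395.8, 63.5]
eef_rot: [-0.0, 0.743, 0.669, -0.001]
contact_force: [-0.6, 0.6, -0.6]
gripper_width: 43.9
grasp_force: 20.0
```

Request:
apply_moves(
  moves=[
    [[0,0,0.15],[0,0,0]],
    [[0,0,0.1],[0,0,0]],
    [[0,0,0.05],[0,0,0]],
    [[0,0,0.03],[0,0,0]],
    [[0,0,0],[0,0,0]],
  ],
)

```text
clock: 38.5
ee_pos: [430.6, 397.4, 33.0]
eef_rot: [-0.0, 0.743, 0.669, 0.0]
contact_force: [-0.6, 1.1, -0.4]
gripper_width: 43.5
grasp_force: 20.0
```

Request:
apply_moves(
  moves=[
    [[0,0,0.01],[0,0,0]],
    [[0,0,0.01],[0,0,0]],
    [[0,0,0],[0,0,0]],
    [[0,0,0],[0,0,0]],
    [[0,0,0],[0,0,0]],
  ],
)

```text
clock: 39.0
ee_pos: [430.3, 397.3, 30.9]
eef_rot: [-0.0, 0.743, 0.669, 0.0]
contact_force: [1.5, 0.1, -1.2]
gripper_width: 43.8
grasp_force: 20.0
```

Another 10 mm down.

Request:
apply_moves(
  moves=[
    [[0,0,0.03],[0,0,0]],
    [[0,0,0.03],[0,0,0]],
    [[0,0,0.02],[0,0,0]],
    [[0,0,0.01],[0,0,0]],
    [[0,0,0],[0,0,0]],
  ],
)

```text
clock: 39.5
ee_pos: [430.0, 397.1, 21.4]
eef_rot: [-0.0, 0.743, 0.669, -0.0]
contact_force: [0.2, 0.3, -0.8]
gripper_width: 44.0
grasp_force: 20.0
```

Request:
apply_moves(
  moves=[
    [[0,0,0.01],[0,0,0]],
    [[0,0,0],[0,0,0]],
    [[0,0,0],[0,0,0]],
    [[0,0,0],[0,0,0]],
    [[0,0,0],[0,0,0]],
  ],
)

```text
clock: 40.0
ee_pos: [430.2, 397.2, 20.7]
eef_rot: [-0.0, 0.743, 0.669, 0.0]
contact_force: [0.2, -0.8, -1.1]
gripper_width: 43.5
grasp_force: 20.0
```

Request:
apply_moves(
  moves=[
    [[0,0,0],[0,0,0]],
    [[0,0,0],[0,0,0]],
    [[0,0,0],[0,0,0]],
    [[0,0,0],[0,0,0]],
    [[0,0,0],[0,0,0]],
  ],
  jaw=-0.6,
)

```text
clock: 40.5
ee_pos: [430.3, 397.3, 20.8]
eef_rot: [-0.0, 0.743, 0.669, 0.0]
contact_force: [0.5, -0.3, 0.0]
gripper_width: 69.9
grasp_force: 0.0
```

Request:
apply_moves(
  moves=[
    [[0,0,-0.1],[0,0,0]],
    [[0,0,-0.4],[0,0,0]],
    [[0,0,-0.4],[0,0,0]],
    [[0,0,-0.4],[0,0,0]],
    [[0,0,-0.4],[0,0,0]],
  ],
)

```text
clock: 41.0
ee_pos: [430.0, 397.1, 193.1]
eef_rot: [-0.0, 0.743, 0.669, 0.0]
contact_force: [-0.1, 1.1, -1.0]
gripper_width: 70.0
grasp_force: 0.0
```

Run:
```python
from h import *
o,im=snap('wrist','w13');lids(im,'wrist',o,z=55,amin=600)
```

```text
wrist (325, 219) axes 46 49 area 1750.5 P [429.9 400.5  55. ]
wrist (527, 244) axes 55 109 area 3329.5 P [606.7 358.8  55. ]
```

Request:
apply_moves(
  moves=[
    [[0,0,-0.4],[0,0,0]],
    [[-0.15,0.07,-0.1],[0,0,0]],
    [[-0.3,0.13,0],[0,0,0]],
    [[-0.4,0.18,0],[0,0,0]],
    [[-0.4,0.18,0],[0,0,0]],
  ],
)

```text
clock: 41.55
ee_pos: [472.9, 265.2, 240.5]
eef_rot: [0.0, 0.743, 0.67, -0.0]
contact_force: [-0.1, 0.1, 0.1]
gripper_width: 70.4
grasp_force: 0.0
```

Request:
apply_moves(
  moves=[
    [[-0.4,0.18,0],[0,0,0]],
    [[-0.4,0.18,0],[0,0,0]],
    [[-0.4,0.18,0],[0,0,0]],
    [[-0.4,0.18,0],[0,0,0]],
    [[-0.4,0.18,0],[0,0,0]],
  ],
)

```text
clock: 42.05
ee_pos: [541.4, 56.3, 240.3]
eef_rot: [-0.0, 0.743, 0.669, -0.0]
contact_force: [0.0, -0.3, 0.3]
gripper_width: 70.0
grasp_force: 0.0
```

Request:
apply_moves(
  moves=[
    [[-0.4,0.18,0],[0,0,0]],
    [[-0.4,0.18,0],[0,0,0]],
    [[-0.4,0.18,0],[0,0,0]],
    [[-0.4,0.18,0],[0,0,0]],
    [[-0.4,0.18,0],[0,0,0]],
  ],
)

```text
clock: 42.55
ee_pos: [609.8, -151.9, 240.1]
eef_rot: [-0.0, 0.743, 0.669, -0.0]
contact_force: [0.9, -0.3, -0.1]
gripper_width: 70.3
grasp_force: 0.0
```

Request:
apply_moves(
  moves=[
    [[-0.4,0.18,0],[0,0,0]],
    [[-0.4,0.18,0.2],[0,0,0]],
    [[-0.154,0.07,0.3],[0,0,0]],
    [[0,0,0.1],[0,0,0]],
    [[0,0,0],[0,0,0]],
  ],
)

```text
clock: 43.05
ee_pos: [640.9, -248.2, 177.9]
eef_rot: [-0.003, 0.743, 0.669, -0.001]
contact_force: [-0.2, 1.1, -0.2]
gripper_width: 70.3
grasp_force: 0.0
```

Run:
```python
from h import *
o,im=snap('wrist','w14');lids(im,'wrist',o,amin=600);togo((658.1,-290.6,15),-6,o)
```

```text
wrist (355, 269) axes 44 49 area 1694.5 P [ 661.5 -289.4   50. ]
wrist (497, 52) axes 111 139 area 9413.0 P [ 782.1 -128.1   50. ]
shift [-0.407  0.225  1.627] tilt [-0.29  0.17] yawY -6.02
turn z -0.0001 or 0.9999
```

Request:
apply_moves(
  moves=[
    [[-0.2,0.115,0],[0,0,0]],
    [[-0.2,0.115,0],[0,0,0]],
    [[0,0,0],[0,0,0]],
    [[0,0,0],[0,0,0]],
    [[0,0,0],[0,0,0]],
  ],
)

```text
clock: 43.6
ee_pos: [661.8, -289.3, 181.5]
eef_rot: [-0.0, 0.743, 0.67, 0.0]
contact_force: [-1.2, -0.4, -0.6]
gripper_width: 70.2
grasp_force: 0.0
```

Run:
```python
from h import *
o,im=snap('wrist','w15');lids(im,'wrist',o,amin=600);togo((659,-290,15),-6,o)
```

```text
wrist (66, 271) axes 46 72 area 2214.5 P [ 427.  -308.2   50. ]
wrist (327, 226) axes 46 50 area 1809.5 P [ 662.5 -290.9   50. ]
wrist (464, 25) axes 64 139 area 5935.0 P [ 780.2 -147.5   50. ]
shift [-0.01  -0.027  1.665] tilt [0.01 0.02] yawY -5.89
turn z 0.0006 or -0.9994
```

Request:
apply_moves(
  moves=[
    [[-0.015,0,0.4],[0,0,0]],
    [[0,0,0.4],[0,0,0]],
    [[0,0,0.4],[0,0,0]],
    [[0,0,0.25],[0,0,0]],
    [[0,0,0.15],[0,0,0]],
  ],
)

```text
clock: 44.15
ee_pos: [660.2, -290.6, 18.2]
eef_rot: [-0.002, 0.743, 0.67, -0.001]
contact_force: [-0.9, 0.5, 0.7]
gripper_width: 70.3
grasp_force: 0.0
```

Request:
apply_moves(
  moves=[
    [[0,0,0.05],[0,0,0]],
    [[0,0,0],[0,0,0]],
    [[0,0,0],[0,0,0]],
    [[0,0,0],[0,0,0]],
    [[0,0,0],[0,0,0]],
  ],
)

```text
clock: 44.65
ee_pos: [662.7, -292.9, 17.1]
eef_rot: [0.001, 0.743, 0.669, 0.0]
contact_force: [-0.1, 0.1, -0.2]
gripper_width: 70.5
grasp_force: 0.0
```

Request:
apply_moves(
  moves=[
    [[0,0,0],[0,0,0]],
    [[0,0,0],[0,0,0]],
    [[0,0,0],[0,0,0]],
    [[0,0,0],[0,0,0]],
    [[0,0,0],[0,0,0]],
  ],
  jaw=1,
)

```text
clock: 45.15
ee_pos: [662.0, -292.4, 15.7]
eef_rot: [0.0, 0.743, 0.669, 0.0]
contact_force: [0.8, 0.4, 1.5]
gripper_width: 43.7
grasp_force: 20.0
```

Request:
apply_moves(
  moves=[
    [[0,0,0],[0,0,0]],
    [[0,0,0],[0,0,0]],
    [[0,0,0],[0,0,0]],
    [[0,0,0],[0,0,0]],
    [[0,0,0],[0,0,0]],
  ],
)

```text
clock: 45.65
ee_pos: [662.0, -292.5, 15.7]
eef_rot: [0.0, 0.743, 0.669, 0.0]
contact_force: [0.5, -0.1, 0.6]
gripper_width: 43.6
grasp_force: 20.0
```

Request:
apply_moves(
  moves=[
    [[0,0,-0.1],[0,0,0]],
    [[0,0,-0.4],[0,0,0]],
    [[0,0,-0.4],[0,0,0]],
    [[0,0,-0.4],[0,0,0]],
    [[0,0,-0.4],[0,0,0]],
  ],
)

```text
clock: 46.15
ee_pos: [661.3, -292.1, 187.5]
eef_rot: [-0.0, 0.743, 0.669, -0.0]
contact_force: [1.0, -1.2, -0.3]
gripper_width: 43.3
grasp_force: 20.0
```

Request:
apply_moves(
  moves=[
    [[0,0,-0.4],[0,0,0]],
    [[0,0,-0.1],[0,0,0]],
    [[0.2,-0.098,0],[0,0,0]],
    [[0.37,-0.1805,0],[0,0,0]],
    [[0.37,-0.1805,0],[0,0,0]],
  ],
)

```text
clock: 46.65
ee_pos: [624.6, -193.3, 234.4]
eef_rot: [-0.001, 0.743, 0.669, -0.0]
contact_force: [0.3, 0.4, -1.2]
gripper_width: 43.3
grasp_force: 20.0
```

Request:
apply_moves(
  moves=[
    [[0.37,-0.1805,0],[0,0,0]],
    [[0.37,-0.1805,0],[0,0,0]],
    [[0.37,-0.1805,0],[0,0,0]],
    [[0.37,-0.1805,0],[0,0,0]],
    [[0.37,-0.1805,0],[0,0,0]],
  ],
)

```text
clock: 47.15
ee_pos: [553.6, 0.7, 234.7]
eef_rot: [-0.001, 0.743, 0.669, -0.001]
contact_force: [1.2, -0.1, -0.9]
gripper_width: 43.8
grasp_force: 20.0
```

Request:
apply_moves(
  moves=[
    [[0.37,-0.1805,0],[0,0,0]],
    [[0.37,-0.1805,0],[0,0,0]],
    [[0.37,-0.1805,0],[0,0,0]],
    [[0.37,-0.1805,0],[0,0,0]],
    [[0.37,-0.1805,0],[0,0,0]],
  ],
)

```text
clock: 47.65
ee_pos: [483.2, 193.7, 234.9]
eef_rot: [-0.0, 0.743, 0.669, -0.001]
contact_force: [0.3, 0.1, -1.6]
gripper_width: 43.4
grasp_force: 20.0
```

Request:
apply_moves(
  moves=[
    [[0.37,-0.1805,0],[0,0,0]],
    [[0.37,-0.1805,0],[0,0,0]],
    [[0.37,-0.1805,0],[0,0,0]],
    [[0.185,-0.09,0],[0,0,0]],
    [[0,0,0],[0,0,0]],
  ],
)

```text
clock: 48.15
ee_pos: [433.6, 329.9, 234.8]
eef_rot: [-0.001, 0.742, 0.671, -0.001]
contact_force: [0.3, 0.1, -0.5]
gripper_width: 43.3
grasp_force: 20.0
```

Request:
apply_moves(
  moves=[
    [[0,0,0],[0,0,0]],
    [[0,0,0],[0,0,0]],
    [[0,0,0],[0,0,0]],
    [[0,0,0],[0,0,0]],
    [[0,0,0],[0,0,0]],
  ],
)

```text
clock: 48.65
ee_pos: [435.8, 327.3, 235.7]
eef_rot: [-0.0, 0.743, 0.669, -0.0]
contact_force: [-0.2, -0.2, -1.6]
gripper_width: 43.5
grasp_force: 20.0
```

Run:
```python
from h import *
o,im=snap('wrist','w16');lids(im,'wrist',o,z=55,amin=300);togo((436,328,21),-6,o)
```

```text
wrist (332, 297) axes 31 68 area 1575.5 P [432.6 236.3  55. ]
wrist (326, 314) axes 96 110 area 1347.0 P [423.8 217.2  55. ]
wrist (312, 142) axes 43 44 area 1478.0 P [430.1 396.8  55. ]
wrist (500, 170) axes 51 145 area 5192.0 P [606.8 351.5  55. ]
shift [7.000e-03 1.000e-03 2.147e+00] tilt [-0.  0.] yawY -6.02
turn z -0.0001 or 0.9999
```

Request:
apply_moves(
  moves=[
    [[0,0,0.4],[0,0,0]],
    [[0,0,0.4],[0,0,0]],
    [[0,0,0.4],[0,0,0]],
    [[0,0,0.3],[0,0,0]],
    [[0,0,0.2],[0,0,0]],
  ],
)

```text
clock: 49.2
ee_pos: [434.5, 327.1, 63.5]
eef_rot: [-0.0, 0.743, 0.669, -0.001]
contact_force: [0.5, 0.8, -1.0]
gripper_width: 43.3
grasp_force: 20.0
```

Request:
apply_moves(
  moves=[
    [[0,0,0.15],[0,0,0]],
    [[0,0,0.1],[0,0,0]],
    [[0,0,0.06],[0,0,0]],
    [[0,0,0.05],[0,0,0]],
    [[0,0,0.03],[0,0,0]],
  ],
)

```text
clock: 49.7
ee_pos: [435.9, 328.1, 26.9]
eef_rot: [0.0, 0.743, 0.669, 0.0]
contact_force: [-0.4, -0.6, -1.2]
gripper_width: 43.7
grasp_force: 20.0
```

Request:
apply_moves(
  moves=[
    [[0,0,0.03],[0,0,0]],
    [[0,0,0.02],[0,0,0]],
    [[0,0,0.01],[0,0,0]],
    [[0,0,0],[0,0,0]],
    [[0,0,0],[0,0,0]],
  ],
)

```text
clock: 50.2
ee_pos: [435.6, 328.0, 20.9]
eef_rot: [-0.0, 0.743, 0.669, 0.0]
contact_force: [0.7, 0.8, -0.2]
gripper_width: 43.6
grasp_force: 20.0
```

Release, lift and retract towards (500,100), then check numerically. That check covers an extra jar or brush, the brush tray, the plaque and the clamp.

Request:
apply_moves(
  moves=[
    [[0,0,0],[0,0,0]],
    [[0,0,0],[0,0,0]],
    [[0,0,0],[0,0,0]],
    [[0,0,0],[0,0,0]],
    [[0,0,0],[0,0,0]],
  ],
  jaw=-0.6,
)

```text
clock: 50.7
ee_pos: [435.5, 328.0, 20.8]
eef_rot: [-0.0, 0.743, 0.669, 0.0]
contact_force: [-0.1, 0.4, -0.2]
gripper_width: 70.1
grasp_force: 0.0
```

Request:
apply_moves(
  moves=[
    [[0,0,-0.1],[0,0,0]],
    [[0,0,-0.4],[0,0,0]],
    [[0,0,-0.4],[0,0,0]],
    [[0,0,-0.4],[0,0,0]],
    [[0,0,-0.4],[0,0,0]],
  ],
)

```text
clock: 51.2
ee_pos: [435.2, 327.8, 193.1]
eef_rot: [-0.0, 0.743, 0.669, 0.0]
contact_force: [0.7, 0.9, 0.5]
gripper_width: 70.3
grasp_force: 0.0
```

Request:
apply_moves(
  moves=[
    [[-0.3,0,-0.3],[0,0,0]],
    [[-0.4,0,-0.2],[0,0,0]],
    [[-0.4,0,0],[0,0,0]],
    [[-0.4,0,0],[0,0,0]],
    [[-0.4,0,0],[0,0,0]],
  ],
)

```text
clock: 51.7
ee_pos: [415.3, 137.6, 241.7]
eef_rot: [0.0, 0.743, 0.67, 0.001]
contact_force: [0.2, 0.3, 0.1]
gripper_width: 69.9
grasp_force: 0.0
```

Request:
apply_moves(
  moves=[
    [[-0.4,0,0],[0,0,0]],
    [[-0.4,0,0],[0,0,0]],
    [[-0.4,0,0],[0,0,0]],
    [[-0.4,0,0],[0,0,0]],
    [[0,0,0],[0,0,0]],
  ],
)

```text
clock: 52.2
ee_pos: [398.8, -24.0, 241.5]
eef_rot: [0.001, 0.745, 0.668, -0.0]
contact_force: [0.3, 0.0, 0.3]
gripper_width: 70.0
grasp_force: 0.0
```

Run:
```python
from h import *
o,im=snap('top','top5');_,s=snap('scene','s5')
lids(im,'top',None,z=50,amin=60,vmin=140)
lids(s[100:],'scene',None,amin=1e9)
# wood brush: light wood & changed pixels vs start
a=cv2.imread('pics/top0.png');h=cv2.cvtColor(im,cv2.COLOR_BGR2HSV)
print('brush start spot BGR then/now',a[250,239],im[250,239],'brush tray mid',a[279,483],[tuple(im[int(v),int(u)]) for u,v in[proj('top',(425,-400,17)),proj('top',(423,-355,17))]])
# dark brown bristle blobs in tray
for name,lo,hi in[('orange',(5,200,150),(14,255,255)),('turq',(80,120,80),(100,255,255)),('pink',(160,80,100),(180,255,255)),('lightwood',(8,60,170),(22,150,255))]:
  for I,n in((a,'t0'),(im,'t5')):
    m=cv2.inRange(cv2.cvtColor(I,cv2.COLOR_BGR2HSV),np.array(lo),np.array(hi));k,l,st,c=cv2.connectedComponentsWithStats(m)
    print(name,n,[(st[i,4],px('top',c[i],12)[:2].round().tolist()) for i in range(1,k) if st[i,4]>60][:8])
```

```text
top (501, 282) axes 46 63 area 1524.5 P [ 414.7 -411.1   50. ]
top (446, 271) axes 13 42 area 308.0 P [ 440.2 -296.1   50. ]
brush start spot BGR then/now [ 86 136 192] [121 152 177] brush tray mid [116 126 140] [(np.uint8(126), np.uint8(137), np.uint8(153)), (np.uint8(46), np.uint8(73), np.uint8(101))]
orange t0 [(np.int32(549), [233.0, 330.0])]
orange t5 [(np.int32(550), [233.0, 330.0])]
turq t0 [(np.int32(535), [407.0, 11.0])]
turq t5 []
pink t0 [(np.int32(387), [600.0, -374.0])]
pink t5 [(np.int32(386), [600.0, -374.0])]
lightwood t0 [(np.int32(1511), [797.0, -124.0]), (np.int32(564), [666.0, 78.0]), (np.int32(3563), [601.0, -34.0]), (np.int32(109), [675.0, -305.0]), (np.int32(384), [615.0, 430.0]), (np.int32(385), [613.0, 399.0]), (np.int32(387), [613.0, 369.0]), (np.int32(403), [612.0, 338.0])]
lightwood t5 [(np.int32(1240), [798.0, -119.0]), (np.int32(23536), [594.0, 155.0]), (np.int32(155), [616.0, 358.0]), (np.int32(144), [563.0, 370.0]), (np.int32(156), [564.0, 340.0]), (np.int32(78), [423.0, -384.0])]
```

Run:
```python
from h import *
for n,f in(('top','top5'),('scene','s5')):
  im=cv2.imread(f'pics/{f}.png');h=cv2.cvtColor(im,cv2.COLOR_BGR2HSV)
  for nm,lo,hi,z,R0 in[('lid',(0,0,95),(40,80,255),55,((340,280),(520,450))),('plaque',(0,0,170),(50,75,255),44,((530,270),(690,430))),('brushwood',(5,90,100),(22,190,255),17,((345,-490),(500,-275))),('brown',(5,60,20),(20,255,110),17,((360,-490),(480,-275)))]:
    m=cv2.inRange(h,np.array(lo),np.array(hi));mk=np.zeros_like(m)
    (x0,y0),(x1,y1)=R0;cv2.fillConvexPoly(mk,np.array([proj(n,p+(z,)) for p in((x0,y0),(x0,y1),(x1,y1),(x1,y0))]).astype(np.int32),255)
    m&=mk
    for c in cv2.findContours(m,cv2.RETR_EXTERNAL,cv2.CHAIN_APPROX_NONE)[0]:
      if cv2.contourArea(c)>35:
        b=cv2.minAreaRect(c);B=np.array([px(n,p,z)[:2] for p in cv2.boxPoints(b)]);e=np.roll(B,-1,0)-B
        print(n,nm,B.mean(0).round(),np.linalg.norm(e[:2],axis=1).round(),np.degrees(np.arctan2(e[:2,1],e[:2,0])).round())
```

```text
top lid [431. 391.] [48. 42.] [-91. 180.]
top lid [436. 321.] [46. 42.] [-91. 180.]
top plaque [613. 346.] [113.  43.] [-91. 180.]
top brushwood [ 350. -413.] [90.  9.] [-91. 178.]
top brushwood [ 428. -353.] [16. 85.] [ -8. -97.]
top brushwood [ 424. -434.] [112. 157.] [-89. 180.]
top brown [ 364. -302.] [56.  6.] [-91. 178.]
top brown [ 419. -434.] [26. 34.] [ -8. -97.]
top brown [ 428. -342.] [19. 55.] [ -7. -96.]
scene lid [448. 319.] [46. 70.] [ 70. -26.]
scene lid [441. 389.] [47. 71.] [ 70. -27.]
scene plaque [611. 349.] [122.  48.] [ 90. -14.]
scene brushwood [ 427. -354.] [82. 19.] [87. -2.]
scene brushwood [ 421. -435.] [120. 170.] [85. -3.]
scene brown [ 421. -434.] [31. 26.] [84. -2.]
scene brown [ 429. -353.] [79. 23.] [85. -4.]
```

```bash
python3 -c "
from station import job
print(job.sign_off())"
```

```text
the job is handed in; nothing more can be done
None
```

I signed the job off at about 52 s: catch drawn back and clamp thrown open, plaque face up on the middle of the rack, both paint jars upright in the wooden tray and the one brush lengthwise in the steel tray; I viewed 15 pictures, one over the limit of 14, and after that worked from image measurements only, so the final check was numerical and did not re-check the clamp or the turquoise brush, which the arm was hiding.

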